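# Fetch the control jar from behind the reagent bottles

### The arm

A 6-joint arm with a two-finger parallel gripper is mounted at the origin on the work surface. World frame = base frame: x ahead of the robot, y to its left, z up, the work surface at z = 0. Lengths are in m, angles in rad, forces in N, time in s.
With the tool pointing down it reaches from about 0.375 to 0.9 m from the base axis. Payload 3.1 kg.
Tool frame: the origin (TCP) lies at the centre of the arm's flange, where the gripper is bolted on; the fingertips stand 182 mm ahead of it and the grasp point (between the pads) lies 164 mm ahead of it; z points along the fingers, x is the direction in which the jaws open and shut, and the axes are right-handed (so a half turn about z gives the same grasp; the last joint's range is limited). The gripper opens to 87 mm and grips with 3 to 60 N. Pads are 19 mm wide; open, the fingers measure 117 mm over their backs; the gripper's body (75 mm by 190 mm) begins 51 mm behind the grasp point.
Start: joints at [-1.526, 0.527, 1.433, -0, 1.181, -0.178], TCP at [0.138, -0.61, 0.405] pointing down, gripper open.
Joint ranges: [-3.08, 3.08], [-0.75, 2.2], [0.22, 2.44], [-1.43, 4.57], [0, 2.65], [-2.85, 2.85]. Speed limits (rad/s): [2.79, 2.79, 3.14, 3.14, 3.14, 3.14].

### API

Orientations are given as a unit quaternion [x, y, z, w].
In Python, from rig import status, eyes, robot gives the robot as it stands. The module is installed in compiled form; this text tells all that it offers.
- The arm moves only by the tool step_arm, never from a script. Its argument "steps" is a list of rows, each a list of 7 numbers: the closure, from -1 (fully open) to 1 (shut), so that 0 is half open, then the shift along the tool's x, y, z each as a share of 0.025 m, from -1 to 1, then the turn, a rotation vector about the tool's x, y, z each as a share of 8 degrees, from -1 to 1. In form: [[jaw, dx, dy, dz, rx, ry, rz], ...]. A call has exactly 10 rows; each row shifts and turns the commanded pose from where the row before left it, along the tool's axes as they then stand; what a row does not reach is not made up. A row lasts 1/10 s, in which the tool goes at most 50 mm and 8.59 degrees, less where a joint would pass 70% of its speed; a pose out of reach is approached as far as the arm can. A call with a number of a shift or a turn outside -1 to 1 is refused whole. A call with a gripper value outside its range is refused whole. The fingers move at their own pace and stop on an object; "squeeze" is the grip in N (left out, the last holds). Time passes only in rows, so rows that do not move let the fingers close, or fill a call up. It gives the time, the measured TCP pose, the force and the opening at its end, in the units of the state.
- status.get_obs(): the state, without advancing time (a new reading comes with each control period).
- eyes.camera(name): name is "scene" or "top" or "wrist"; returns (picture, depth): 480x640x3 uint8, red, green, blue; 480x640 float32, m along the optical axis (not along the pixel's ray), 0 where there is no reading.
- eyes.camera_info(name): a dict with "K" (3x3 intrinsics, pixels), "k1" (the pictures are not rectified: a ray, as slopes to the right and down, at radius r is drawn at 1 + k1 r^2 times it, then the intrinsics apply), "R" (3x3) and "t" (3): a world point X has camera coordinates R X + t. Camera axes: x right, y down, z forward; pixel columns grow to the right and rows downward; lengths in m; the calibration is good to about 2 mm. A picture is of the moment at which its call begins: read the wrist's pose just before it. camera_info takes no time and is no camera call; for the wrist camera it gives the pose at the moment of the call.
- robot.hand_in(): hands the job in, once; it reports no verdict.
The state is a dict: "time": time; "q": joint angles; "joint_velocities": joint speeds; "joint_torque": joint torques, N m; "position": TCP position; "tool_rot": TCP orientation; "ft_force": force on the tool from outside, world axes, zero at the start; "moment": the same for the moment, N m; "grip_width": finger opening in m.
Only numpy, scipy, OpenCV 4.12 (cv2) and the standard library are available. Lean on these libraries where they do the work, as an engineer would, in place of code of your own. Each camera call takes 0.05 s, during which the arm holds its last target.

### The job

Clear the blue-capped and the yellow-capped bottle out of the reagent bay and stand both in the white side tray; only then take the red-lidded jar from behind them and stand it in the middle of the mixer's round black platform. Once the jar is there, put the two bottles back in the bay, each standing centred on the pad of its own cap colour (they may have stood the wrong way round). Keep everything upright, set things down gently without dropping them, and do not disturb the tip box or the beaker.

Things in the scene. Friction and masses are not known exactly. Their poses are not given: they have to be found in the camera images.
- blue_bottle_center (a point): centre (half-way up) of a loose upright white plastic bottle with wide blue cap and blue label band: a plain cylinder 48 mm in diameter and 100 mm tall, cap included (top 22 mm). 0.15 to 0.31 kg. Best gripped about 65 mm above its foot (15 mm above this point), clear of the jar and walls behind. Starts on either pad. z is its axis, yaw has no meaning
- yellow_bottle_center (a point): centre (half-way up) of a loose upright white plastic bottle with wide yellow cap and yellow label band: a plain cylinder 48 mm in diameter and 100 mm tall, cap included (top 22 mm). 0.15 to 0.31 kg. Best gripped about 65 mm above its foot (15 mm above this point), clear of the jar and walls behind. Starts on either pad. z is its axis, yaw has no meaning
- red_jar_center (a point): centre (half-way up) of a loose low amber glass jar with flat red lid: cylinder 44 mm in diameter, 46 mm tall in all, 0.08 to 0.15 kg. Starts at the rear of the bay on the 4 mm base plate, between the side walls. Once the bottles in front are gone it can be gripped from above, fingers closing along the bay's x axis (35 mm or more free on both sides)
- blue_pad: fixed round blue pad in the bay, home of the blue-capped bottle, 60 mm in diameter, 2 mm thick; origin at the centre of its underside, 4 mm above the table (its top 6 mm above the table); turned with the bay. The two pads' centres are 66 mm apart along the bay's y; which is on the left changes
- yellow_pad: fixed round yellow pad in the bay, home of the yellow-capped bottle, 60 mm in diameter, 2 mm thick; origin at the centre of its underside, 4 mm above the table (its top 6 mm above the table); turned with the bay. The two pads' centres are 66 mm apart along the bay's y; which is on the left changes
- bay: fixed aluminium bay, base plate 175 x 150 mm, 4 mm thick; origin on the table; open front at -x. Pads at x -8, y +33/-33 mm. Jar near x +38, y 0, between side walls (x 28 to 110, inner faces y +31/-31 mm, 5 mm thick, 36 mm high) and a rear wall (inner face x 105 mm, as high). Bottles on the pads are 18 mm apart: grip them above the walls, fingers closing along the bay's x. Place and yaw change
- side_tray: fixed shallow white tray for parking the bottles, 130 mm (x) by 190 mm (y), rim 15 mm high, walls 5 mm, inner floor 5 mm above the table; origin at the centre of its underside. Empty at the start; both bottles fit side by side along its y axis, for instance at y = +45 and -45 mm. Place and yaw change
- mixer_platform (a point): centre of the top face of the round black rubber platform (66 mm in diameter, 4 mm proud) on a fixed white bench mixer; 62 mm above the table. The mixer's flat case is 200 mm (x) by 140 mm (y), 58 mm high, its centre 35 mm to -x of this point; a teal control panel lies at its -x end. Axes are the mixer's, z up. Place and yaw change
- tip_box_center (a point): centre of a bystander: loose grey pipette-tip box with green top, 80 by 120 mm and 51 mm high (54 mm with the tips), on the table beyond the work; leave it alone
- beaker_center (a point): centre (half-way up) of a bystander: loose empty glass beaker, 70 mm in diameter and 85 mm tall, on the table beyond the work; leave it alone

How it is judged:
On the way, in this order (a step that is already met when the one before it is completed fails the run):
1. both bottles stand released in the side tray, the jar still at its place in the bay (x of blue_bottle_center in the frame of side_tray between -0.06 and 0.06 m and y of blue_bottle_center in the frame of side_tray between -0.09 and 0.09 m and z of each of blue_bottle_center, yellow_bottle_center in the frame of side_tray below 0.062 m and angle between each of blue_bottle_center, yellow_bottle_center's own z axis and vertical below 0.1 rad and linear speed of each of blue_bottle, yellow_bottle below 0.02 m/s and contact force between each of blue_bottle, yellow_bottle and the fingers below 0.1 N and x of yellow_bottle_center in the frame of side_tray between -0.06 and 0.06 m and y of yellow_bottle_center in the frame of side_tray between -0.09 and 0.09 m and distance of red_jar_center from where it was at the start of the episode below 0.03 m), for 0.2 s.
2. the jar stands released on the mixer platform while both bottles are still in the side tray (horizontal distance between red_jar_center and mixer_platform below 0.014 m and z of red_jar_center in the frame of mixer_platform between 0.017 and 0.029 m and angle between each of red_jar_center, blue_bottle_center, yellow_bottle_center's own z axis and vertical below 0.1 rad and linear speed of each of red_jar, blue_bottle, yellow_bottle below 0.02 m/s and contact force between each of red_jar, blue_bottle, yellow_bottle and the fingers below 0.1 N and x of blue_bottle_center in the frame of side_tray between -0.06 and 0.06 m and y of blue_bottle_center in the frame of side_tray between -0.09 and 0.09 m and z of each of blue_bottle_center, yellow_bottle_center in the frame of side_tray below 0.062 m and x of yellow_bottle_center in the frame of side_tray between -0.06 and 0.06 m and y of yellow_bottle_center in the frame of side_tray between -0.09 and 0.09 m), for 0.2 s.
At the end, for the whole second after the job is handed in: The red-lidded jar stands upright on the mixer platform, its axis within 14 mm of the platform's centre; the blue-capped bottle stands upright on the blue pad and the yellow-capped bottle on the yellow pad, each axis within 14 mm of its pad's centre; all are released and at rest (horizontal distance between red_jar_center and mixer_platform below 0.014 m and z of red_jar_center in the frame of mixer_platform between 0.017 and 0.029 m and angle between each of red_jar_center, blue_bottle_center, yellow_bottle_center's own z axis and vertical below 0.1 rad and linear speed of each of red_jar, blue_bottle, yellow_bottle below 0.02 m/s and contact force between each of red_jar, blue_bottle, yellow_bottle and the fingers below 0.1 N and horizontal distance between blue_bottle_center and blue_pad below 0.014 m and z of blue_bottle_center in the frame of blue_pad between 0.045 and 0.059 m and horizontal distance between yellow_bottle_center and yellow_pad below 0.014 m and z of yellow_bottle_center in the frame of yellow_pad between 0.045 and 0.059 m); the robot touches nothing.
It fails at once if a bottle or the jar is tipped over (angle between any of blue_bottle_center, yellow_bottle_center, red_jar_center's own z axis and vertical above 0.6 rad).
It fails at once if a bottle or the jar is dropped or thrown (faster than 0.7 m/s while the fingers do not hold it) ((linear speed of blue_bottle above 0.7 m/s and contact force between blue_bottle and the fingers below 0.1 N) or (linear speed of yellow_bottle above 0.7 m/s and contact force between yellow_bottle and the fingers below 0.1 N) or (linear speed of red_jar above 0.7 m/s and contact force between red_jar and the fingers below 0.1 N)).
It fails at once if the pipette-tip box or the beaker is disturbed (moved more than 20 mm) (distance of any of tip_box_center, beaker_center from where it was at the start of the episode above 0.02 m).
It also fails if it takes over 141 s, if anything falls off the work surface, if the arm or the gripper's body presses on something with over 40 N, if the wrist force passes 120 N, or if a joint passes its speed limit or range.

## Working session

There is one attempt and no reset: what is moved stays moved. The work goes in short steps, Python scripts to look and compute and a tool call to move; the robot and the scene stay as the last step left them, time stands still between calls to the robot, and variables do not carry over. Pictures are saved under pics/ and viewed, and the job is handed in when it is done.

Besides the shell and the picture viewer there is one more tool, called after "Call:" by a JSON object that holds its "api" and its "payload", one argument or row to a line. step_arm: Moves the arm, as the interface text tells. Its arguments: {"type":"object","properties":{"steps":{"type":"array"},"squeeze":{"type":"number"}},"required":["steps"]}

```bash
mkdir -p pics
python3 - <<'E'
from rig import status, eyes, robot
import cv2,numpy as np
o=status.get_obs(); print({k:np.round(v,3) for k,v in o.items()})
for n in("scene","top"):
    p,d=eyes.camera(n); cv2.imwrite(f"pics/{n}0.png",p[:,:,::-1]); np.savez(f"pics/{n}0.npz",p=p,d=d)
    i=eyes.camera_info(n); print(n,{k:np.round(v,4).tolist() for k,v in i.items()}, (d>0).mean())
E
```

```text
{'time': np.float64(0.0), 'q': array([-1.526,  0.528,  1.434,  0.   ,  1.181, -0.179]), 'joint_velocities': array([-0.   , -0.002,  0.003, -0.002, -0.   ,  0.001]), 'joint_torque': array([  0.   , -44.004, -17.659,   0.063,   0.058,  -0.   ]), 'position': array([ 0.138, -0.609,  0.404]), 'tool_rot': array([ 0.781, -0.624, -0.001, -0.001]), 'ft_force': array([ 0.137,  0.108, -0.75 ]), 'moment': array([-0.01 , -0.034,  0.017]), 'grip_width': np.float64(0.087)}
scene {'K': [[500.7259, 0.0, 312.9489], [0.0, 500.7259, 237.6713], [0.0, 0.0, 1.0]], 'k1': -0.0255, 'R': [[-0.6217, 0.7829, 0.0243], [0.3973, 0.3419, -0.8516], [-0.675, -0.5198, -0.5236]], 't': [0.3852, -0.1571, 1.3481]} 0.996142578125
top {'K': [[540.7481, 0.0, 321.2768], [0.0, 540.7481, 241.9092], [0.0, 0.0, 1.0]], 'k1': -0.0023, 'R': [[-0.0006, -0.9998, 0.0206], [-0.9832, -0.0032, -0.1826], [0.1826, -0.0203, -0.983]], 't': [-0.0196, 0.613, 0.891]} 0.996044921875
```

View pics/scene0.png

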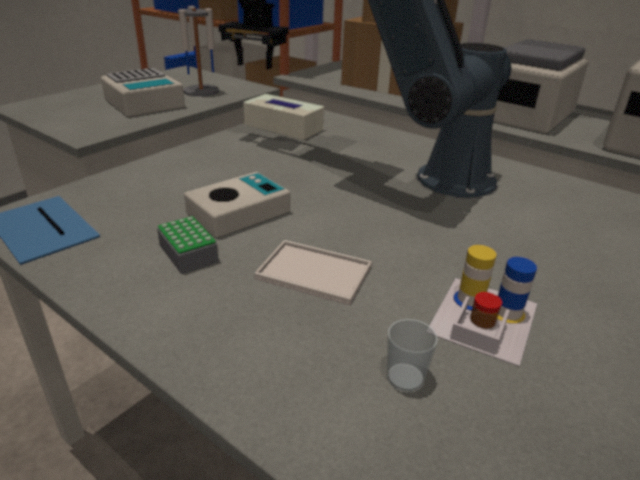

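View pics/top0.png

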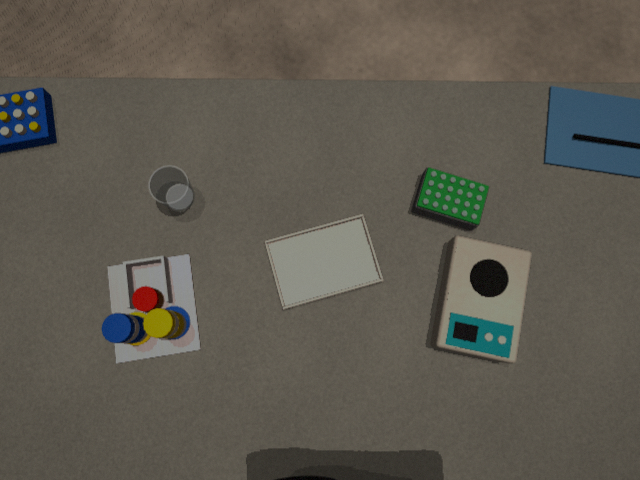

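```bash
cat > h.py <<'E'
import numpy as np,cv2
from rig import status,eyes,robot
def undist(i,uv):
    uv=np.asarray(uv,float).reshape(-1,2);K=np.array(i['K'])
    D=np.array([i['k1'],0,0,0.])
    return cv2.undistortPoints(uv.reshape(-1,1,2),K,D).reshape(-1,2)
def cast(i,uv,z):
    n=undist(i,uv);R=np.array(i['R']);t=np.array(i['t'])
    d=np.c_[n,np.ones(len(n))]@R; c=-R.T@t
    return c+d*((z-c[2])/d[:,2])[:,None]
def cloud(i,d):
    v,u=np.mgrid[0:d.shape[0],0:d.shape[1]]
    n=undist(i,np.c_[u.ravel(),v.ravel()])
    P=np.c_[n,np.ones(len(n))]*d.ravel()[:,None]
    return ((P-np.array(i['t']))@np.array(i['R'])).reshape(d.shape+(3,))
def proj(i,X):
    return cv2.projectPoints(np.asarray(X,float).reshape(-1,1,3),cv2.Rodrigues(np.array(i['R']))[0],np.array(i['t'],float),np.array(i['K']),np.array([i['k1'],0,0,0.]))[0].reshape(-1,2)
def masks(p):
    h=cv2.cvtColor(p,cv2.COLOR_RGB2HSV).astype(int);H,S,V=h[...,0],h[...,1],h[...,2]
    return dict(red=((H<8)|(H>172))&(S>170)&(V>70),yel=(H>20)&(H<33)&(S>150)&(V>70),blue=(H>100)&(H<125)&(S>170)&(V>50),blk=(V<45),white=(S<45)&(V>110))
def circ(pts):
    A=np.c_[2*pts,np.ones(len(pts))];b=(pts**2).sum(1);s=np.linalg.lstsq(A,b,rcond=None)[0]
    return s[:2],np.sqrt(s[2]+s[:2]@s[:2])
def biggest(m):
    n,l,st,c=cv2.connectedComponentsWithStats(m.astype(np.uint8));k=1+np.argmax(st[1:,4]);return l==k
E
python3 - <<'E'
from h import *
i=eyes.camera_info('top');f=np.load('pics/top0.npz');p,d=f['p'],f['d'];W=cloud(i,d);m=masks(p)
for n,z in(('blue',.106),('yel',.106),('red',.05)):
    mm=m[n]&(abs(W[...,2]-z)<.008);mm[:, 250:]=0
    if mm.sum()<20: print(n,mm.sum(),np.percentile(W[m[n]][:,2],[0,50,90,100]));continue
    mm=biggest(mm); c=max(cv2.findContours(mm.astype(np.uint8),0,1)[0],key=cv2.contourArea).reshape(-1,2)
    (u,v),r=cv2.minEnclosingCircle(c.astype(np.float32)); P=cast(i,c,z)
    print(n,mm.sum(),(u,v),r,'z',np.median(W[mm][:,2]),cast(i,[u,v],z),circ(P[:,:2]),W[mm].mean(0))
# platform
mm=m['blk'].copy();mm[:,:440]=0;mm[:250]=0;mm[305:]=0;mm=biggest(mm)
v,u=np.nonzero(mm);print('plat',mm.sum(),u.mean(),v.mean(),cast(i,[u.mean(),v.mean()],.062),np.median(W[mm][:,2]))
# white things
for n,x0,x1,y0,y1,z in(('bay',90,210,250,370,.004),('tray',255,395,205,320,.015),('mixer',430,540,230,370,.058)):
    mm=np.zeros(d.shape,bool);mm[y0:y1,x0:x1]=(cv2.cvtColor(p,cv2.COLOR_RGB2GRAY)>105)[y0:y1,x0:x1]
    mm=biggest(mm);v,u=np.nonzero(mm)
    h=cv2.convexHull(np.c_[u,v].astype(np.int32)).reshape(-1,2)
    P=cast(i,h,z)[:,:2].astype(np.float32);c,s,a=cv2.minAreaRect(P)
    print(n,mm.sum(),'c',c,'s',s,'a',a,'zmed',np.median(W[mm][:,2])); print(np.round(cv2.boxPoints((c,s,a)),3).tolist())
b=cv2.resize(p[240:380,90:220],None,fx=5,fy=5,interpolation=2);cv2.imwrite('pics/bay.png',b[:,:,::-1])
E
```

```text
blue 670 (116.54878234863281, 327.45123291015625) 15.04856014251709 z 0.10586088790291256 [[0.46355091 0.31003746 0.106     ]] (array([0.46346689, 0.31027265]), np.float64(0.022409772459570064)) [0.46339887 0.31028457 0.10593322]
yel 694 (157.88926696777344, 322.64764404296875) 15.024975776672363 z 0.10583368065064991 [[0.47118418 0.24464045 0.106     ]] (array([0.47150428, 0.24473883]), np.float64(0.022996832301769386)) [0.47143178 0.24479667 0.10587105]
red 487 (144.58973693847656, 298.4871826171875) 12.8231840133667 z 0.05020876389977182 [[0.51429393 0.28512036 0.05      ]] (array([0.51436461, 0.28518851]), np.float64(0.020620004103365328)) [0.51427942 0.28510318 0.05027355]
plat 1090 488.5422018348624 277.8348623853211 [[ 0.54965887 -0.30855195  0.062     ]] 0.06183443579702887
bay 5471 c (0.5046359896659851, 0.2836526334285736) s (0.18049858510494232, 0.14949320256710052) a 9.13457202911377 zmed 0.0046943989408202704
[[0.40400001406669617, 0.34299999475479126], [0.4269999861717224, 0.19599999487400055], [0.6060000061988831, 0.2240000069141388], [0.5820000171661377, 0.3720000088214874]]
tray 7108 c (0.5873588919639587, -0.023304715752601624) s (0.12952767312526703, 0.18910051882266998) a 15.96605396270752 zmed 0.0054749696340482285
[[0.49900001287460327, 0.05000000074505806], [0.5509999990463257, -0.13199999928474426], [0.6759999990463257, -0.09600000083446503], [0.6240000128746033, 0.08500000089406967]]
mixer 5548 c (0.5157788991928101, -0.30171945691108704) s (0.1360744684934616, 0.1950720250606537) a 77.72718048095703 zmed 0.05782446203454794
[[0.4059999883174896, -0.34700000286102295], [0.597000002861023, -0.3889999985694885], [0.6259999871253967, -0.25600001215934753], [0.4350000023841858, -0.2150000035762787]]
```

View pics/bay.png

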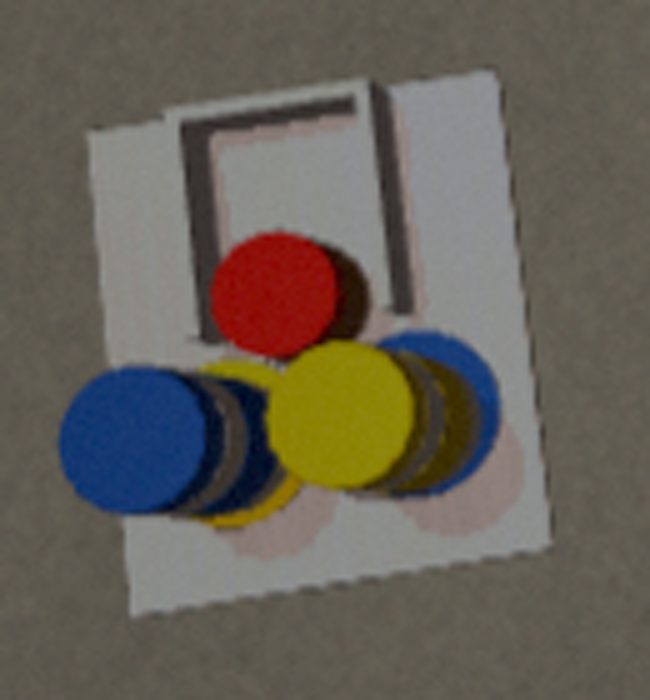

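Call:
{"api": "step_arm", "payload": {
  "steps": [
    [-1, 0, 0, 0, 0, 0, -1],
    [-1, 0, 0, 0, 0, 0, -1],
    [-1, 0, 0, 0, 0, 0, -1],
    [-1, 0, 0, 0, 0, 0, -1],
    [-1, 0, 0, 0, 0, 0, -1],
    [-1, 0, 0, 0, 0, 0, -1],
    [-1, 0, 0, 0, 0, 0, -1],
    [-1, 0, 0, 0, 0, 0, -1],
    [-1, 0, 0, 0, 0, 0, -1],
    [-1, 0, 0, 0, 0, 0, -0.77]
  ],
  "squeeze": 20
}}

```text
time: 1.1
position: [0.1381, -0.6093, 0.4042]
tool_rot: [1.0, 0.011, -0.0, -0.001]
ft_force: [0.2, -0.2, 0.2]
grip_width: 0.087
```

```bash
cat >> h.py <<'E'
from scipy.spatial.transform import Rotation as Ro
def to(*wps):
    o=status.get_obs();R=Ro.from_quat(o['tool_rot']).as_matrix();p=np.array(o['position'])
    print('t',round(float(o['time']),2),'p',np.round(p,4),'yaw',round(np.degrees(np.arctan2(R[1,0],R[0,0])),2),'z',np.round(R[:,2],4),'w',round(float(o['grip_width']),4),'F',np.round(o['ft_force'],1))
    for w in wps:
        w=np.array(w);print('  to',w,'rows(25mm) dx dy dz',np.round(R.T@(w-p)/.025,2));p=w
E
python3 - <<'E'
from h import *
to((.55,-.25,.40),(.4635,.310,.38))
E
```

```text
t 1.1 p [ 0.1381 -0.6093  0.4042] yaw 1.21 z [-1.0e-04  1.3e-03 -1.0e+00] w 0.087 F [ 0.2 -0.2  0.2]
  to [ 0.55 -0.25  0.4 ] rows(25mm) dx dy dz [ 16.78 -14.02   0.18]
  to [0.4635 0.31   0.38  ] rows(25mm) dx dy dz [ -2.99 -22.47   0.83]
```

Call:
{"api": "step_arm", "payload": {
  "steps": [
    [-1, 1, -0.8, 0, 0, 0, 0],
    [-1, 1, -0.8, 0, 0, 0, 0],
    [-1, 1, -0.8, 0, 0, 0, 0],
    [-1, 1, -0.8, 0, 0, 0, 0],
    [-1, 1, -0.8, 0, 0, 0, 0],
    [-1, 1, -0.8, 0, 0, 0, 0],
    [-1, 1, -0.8, 0, 0, 0, 0],
    [-1, 1, -0.8, 0, 0, 0, 0],
    [-1, 1, -0.8, 0, 0, 0, 0],
    [-1, 1, -0.8, 0, 0, 0, 0]
  ]
}}

```text
time: 2.1
position: [0.3857, -0.4044, 0.4044]
tool_rot: [1.0, 0.008, -0.0, -0.0]
ft_force: [0.1, -0.0, 0.3]
grip_width: 0.0866
```

Call:
{"api": "step_arm", "payload": {
  "steps": [
    [-1, 1, -1, 0, 0, 0, 0],
    [-1, 1, -1, 0, 0, 0, 0],
    [-1, 1, -1, 0, 0, 0, 0],
    [-1, 0.8, -1, 0, 0, 0, 0],
    [-1, 0.5, -1, 0, 0, 0, 0],
    [-1, 0.2, -1, 0, 0, 0, 0],
    [-1, 0, -1, 0, 0, 0, 0],
    [-1, 0, -1, 0, 0, 0, 0],
    [-1, 0, -1, 0, 0, 0, 0],
    [-1, 0, -1, 0, 0, 0, 0]
  ]
}}

```text
time: 3.1
position: [0.4931, -0.1526, 0.4044]
tool_rot: [1.0, 0.008, -0.0, -0.0]
ft_force: [0.4, 0.1, -0.2]
grip_width: 0.087
```

Run:
```python
from h import *
to((.4635,.310,.38))
```

```text
t 3.1 p [ 0.4931 -0.1526  0.4044] yaw 0.92 z [-8.e-04  5.e-04 -1.e+00] w 0.087 F [ 0.4  0.1 -0.2]
  to [0.4635 0.31   0.38  ] rows(25mm) dx dy dz [ -0.88 -18.52   0.99]
```

Call:
{"api": "step_arm", "payload": {
  "steps": [
    [-1, 0, -1, 0, 0, 0, -1],
    [-1, 0.1, -1, 0, 0, 0, 0],
    [-1, 0.1, -1, 0, 0, 0, 0],
    [-1, 0.1, -1, 0, 0, 0, 0],
    [-1, 0.1, -1, 0, 0, 0, 0],
    [-1, 0.1, -1, 0.1, 0, 0, 0],
    [-1, 0.1, -1, 0.2, 0, 0, 0],
    [-1, 0.1, -1, 0.2, 0, 0, 0],
    [-1, 0.1, -1, 0.2, 0, 0, 0],
    [-1, 0.1, -1, 0.2, 0, 0, 0]
  ]
}}

```text
time: 4.1
position: [0.4799, 0.098, 0.3818]
tool_rot: [0.997, 0.078, -0.0, -0.0]
ft_force: [-0.2, -0.2, 0.7]
grip_width: 0.0871
```

Call:
{"api": "step_arm", "payload": {
  "steps": [
    [-1, 0.1, -1, 0, 0, 0, 0],
    [-1, 0.1, -1, 0, 0, 0, 0],
    [-1, 0.1, -1, 0, 0, 0, 0],
    [-1, 0.1, -1, 0, 0, 0, 0],
    [-1, 0.1, -1, 0, 0, 0, 0],
    [-1, 0.1, -1, 0, 0, 0, 0],
    [-1, 0.1, -0.7, 0, 0, 0, 0],
    [-1, 0.1, -0.5, 0, 0, 0, 0],
    [-1, 0, 0, 0, 0, 0, 0],
    [-1, 0, 0, 0, 0, 0, 0]
  ]
}}

```text
time: 5.1
position: [0.472, 0.2777, 0.382]
tool_rot: [0.997, 0.078, -0.0, 0.0]
ft_force: [0.7, 0.2, 0.9]
grip_width: 0.0872
```

Run:
```python
from h import *
to((.4635,.310,.30),(.4635,.310,.239))
p,d=eyes.camera('wrist');cv2.imwrite('pics/w1.png',p[:,:,::-1])
i=eyes.camera_info('wrist')
print(proj(i,[(.4635,.3102,.106),(.4715,.2447,.106),(.5143,.2852,.05)]))
```

```text
t 5.1 p [0.472  0.2777 0.382 ] yaw 8.95 z [-7.e-04 -8.e-04 -1.e+00] w 0.0872 F [0.7 0.2 0.9]
  to [0.4635 0.31   0.3   ] rows(25mm) dx dy dz [-0.13 -1.33  3.28]
  to [0.4635 0.31   0.239 ] rows(25mm) dx dy dz [ 0.   -0.    2.44]
[[312.04604806 186.23697043]
 [308.91964601 286.26887718]
 [373.64800102 217.57427351]]
```

View pics/w1.png

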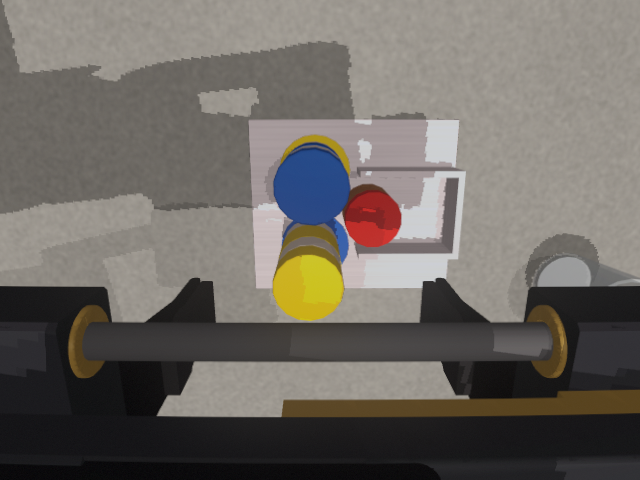

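Call:
{"api": "step_arm", "payload": {
  "steps": [
    [-1, -0.1, -1, 0.5, 0, 0, 0],
    [-1, 0, -0.3, 1, 0, 0, 0],
    [-1, 0, 0, 1, 0, 0, 0],
    [-1, 0, 0, 1, 0, 0, 0],
    [-1, 0, 0, 1, 0, 0, 0],
    [-1, 0, 0, 0.7, 0, 0, 0],
    [-1, 0, 0, 0.5, 0, 0, 0],
    [-1, 0, 0, 0, 0, 0, 0],
    [-1, 0, 0, 0, 0, 0, 0],
    [-1, 0, 0, 0, 0, 0, 0]
  ]
}}

```text
time: 6.15
position: [0.4651, 0.3097, 0.2408]
tool_rot: [0.997, 0.078, 0.001, -0.0]
ft_force: [0.2, -0.5, -0.4]
grip_width: 0.0871
```

Run:
```python
from h import *
to((.4635,.310,.239))
```

```text
t 6.15 p [0.4651 0.3097 0.2408] yaw 8.91 z [ 1.9e-03  8.0e-04 -1.0e+00] w 0.0871 F [ 0.2 -0.5 -0.4]
  to [0.4635 0.31   0.239 ] rows(25mm) dx dy dz [-0.06 -0.02  0.07]
```

Call:
{"api": "step_arm", "payload": {
  "steps": [
    [-0.5, -0.05, 0, 0.05, 0, 0, 0],
    [0, 0, 0, 0, 0, 0, 0],
    [1, 0, 0, 0, 0, 0, 0],
    [1, 0, 0, 0, 0, 0, 0],
    [1, 0, 0, 0, 0, 0, 0],
    [1, 0, 0, 0, 0, 0, 0],
    [1, 0, 0, 0, 0, 0, 0],
    [1, 0, 0, 0, 0, 0, 0],
    [1, 0, 0, 0, 0, 0, 0],
    [1, 0, 0, 0, 0, 0, 0]
  ],
  "squeeze": 25
}}

```text
time: 7.15
position: [0.4633, 0.3095, 0.2385]
tool_rot: [0.997, 0.078, -0.0, -0.0]
ft_force: [-0.6, -0.4, 0.2]
grip_width: 0.0479
```

Call:
{"api": "step_arm", "payload": {
  "steps": [
    [1, 0, 0, -0.2, 0, 0, 0],
    [1, 0, 0, -0.5, 0, 0, 0],
    [1, 0, 0, -0.8, 0, 0, 0],
    [1, 0, 0, -1, 0, 0, 0],
    [1, 0, 0, -1, 0, 0, 0],
    [1, 0, 0, -1, 0, 0, 0],
    [1, 0, 0, -0.8, 0, 0, 0],
    [1, 0, 0, -0.5, 0, 0, 0],
    [1, 0, 0, -0.2, 0, 0, 0],
    [1, 0, 0, 0, 0, 0, 0]
  ]
}}

```text
time: 8.15
position: [0.4632, 0.3094, 0.389]
tool_rot: [0.997, 0.078, 0.0, -0.0]
ft_force: [0.6, -0.7, -2.6]
grip_width: 0.0474
```

Run:
```python
from h import *
to((.600,-.0666,.38),(.600,-.0666,.243))
```

```text
t 8.15 p [0.4632 0.3094 0.389 ] yaw 8.93 z [ 8.e-04  3.e-04 -1.e+00] w 0.0474 F [ 0.6 -0.7 -2.6]
  to [ 0.6    -0.0666  0.38  ] rows(25mm) dx dy dz [ 3.07 15.71  0.36]
  to [ 0.6    -0.0666  0.243 ] rows(25mm) dx dy dz [-0.    0.    5.48]
```

Call:
{"api": "step_arm", "payload": {
  "steps": [
    [1, 0.1, 0.4, 0, 0, 0, 0],
    [1, 0.2, 0.7, 0, 0, 0, 0],
    [1, 0.2, 1, 0, 0, 0, 0],
    [1, 0.2, 1, 0, 0, 0, 0],
    [1, 0.2, 1, 0, 0, 0, 0],
    [1, 0.2, 1, 0, 0, 0, 0],
    [1, 0.2, 1, 0, 0, 0, 0],
    [1, 0.2, 1, 0, 0, 0, 0],
    [1, 0.2, 1, 0, 0, 0, 0],
    [1, 0.2, 1, 0, 0, 0, 0]
  ]
}}

```text
time: 9.15
position: [0.5456, 0.0903, 0.387]
tool_rot: [0.997, 0.078, -0.002, -0.0]
ft_force: [0.6, 0.4, -2.5]
grip_width: 0.0477
```

Call:
{"api": "step_arm", "payload": {
  "steps": [
    [1, 0.2, 1, 0, 0, 0, 0],
    [1, 0.2, 1, 0, 0, 0, 0],
    [1, 0.2, 1, 0, 0, 0, 0],
    [1, 0.2, 1, 0, 0, 0, 0],
    [1, 0.2, 1, 0, 0, 0, 0],
    [1, 0.2, 1, 0, 0, 0, 0],
    [1, 0, 0.4, 0.3, 0, 0, 0],
    [1, 0, 0.2, 0.6, 0, 0, 0],
    [1, 0, 0, 0.8, 0, 0, 0],
    [1, 0, 0, 0.5, 0, 0, 0]
  ]
}}

```text
time: 10.15
position: [0.5995, -0.0662, 0.3307]
tool_rot: [0.997, 0.078, -0.002, -0.001]
ft_force: [-1.0, 0.2, -2.7]
grip_width: 0.0473
```

Run:
```python
from h import *
to((.600,-.0666,.239))
```

```text
t 10.15 p [ 0.5995 -0.0662  0.3307] yaw 8.9 z [-0.005   0.0017 -1.    ] w 0.0473 F [-1.   0.2 -2.7]
  to [ 0.6    -0.0666  0.239 ] rows(25mm) dx dy dz [0.03 0.03 3.67]
```

Call:
{"api": "step_arm", "payload": {
  "steps": [
    [1, 0, 0, 0.7, 0, 0, 0],
    [1, 0, 0, 0.7, 0, 0, 0],
    [1, 0, 0, 0.7, 0, 0, 0],
    [1, 0, 0, 0.5, 0, 0, 0],
    [1, 0, 0, 0.4, 0, 0, 0],
    [1, 0, 0, 0.3, 0, 0, 0],
    [1, 0, 0, 0.2, 0, 0, 0],
    [1, 0, 0, 0, 0, 0, 0],
    [1, 0, 0, 0, 0, 0, 0],
    [1, 0, 0, 0, 0, 0, 0]
  ]
}}

```text
time: 11.15
position: [0.601, -0.0663, 0.2467]
tool_rot: [0.997, 0.078, 0.001, 0.0]
ft_force: [-0.1, -1.2, -2.2]
grip_width: 0.0476
```

Run:
```python
from h import *
to((.600,-.0666,.2375))
```

```text
t 11.15 p [ 0.601  -0.0663  0.2467] yaw 8.92 z [ 1.3e-03 -4.0e-04 -1.0e+00] w 0.0476 F [-0.1 -1.2 -2.2]
  to [ 0.6    -0.0666  0.2375] rows(25mm) dx dy dz [-0.04  0.    0.37]
```

Lower slowly until contact, then release.

Call:
{"api": "step_arm", "payload": {
  "steps": [
    [1, 0, 0, 0.1, 0, 0, 0],
    [1, 0, 0, 0.1, 0, 0, 0],
    [1, 0, 0, 0.1, 0, 0, 0],
    [1, 0, 0, 0.05, 0, 0, 0],
    [1, 0, 0, 0.03, 0, 0, 0],
    [1, 0, 0, 0, 0, 0, 0],
    [1, 0, 0, 0, 0, 0, 0],
    [1, 0, 0, 0, 0, 0, 0],
    [1, 0, 0, 0, 0, 0, 0],
    [1, 0, 0, 0, 0, 0, 0]
  ]
}}

```text
time: 12.15
position: [0.6006, -0.0662, 0.2375]
tool_rot: [0.997, 0.078, -0.0, 0.0]
ft_force: [-2.1, 1.9, 4.3]
grip_width: 0.0475
```

Call:
{"api": "step_arm", "payload": {
  "steps": [
    [-0.1, 0, 0, 0, 0, 0, 0],
    [-0.2, 0, 0, 0, 0, 0, 0],
    [-0.5, 0, 0, 0, 0, 0, 0],
    [-1, 0, 0, 0, 0, 0, 0],
    [-1, 0, 0, 0, 0, 0, 0],
    [-1, 0, 0, -0.4, 0, 0, 0],
    [-1, 0, 0, -1, 0, 0, 0],
    [-1, 0, 0, -1, 0, 0, 0],
    [-1, 0, -0.5, -1, 0, 0, 0],
    [-1, 0, -1, -1, 0, 0, 0]
  ]
}}

```text
time: 13.15
position: [0.5953, -0.0302, 0.3482]
tool_rot: [0.997, 0.077, 0.001, 0.001]
ft_force: [0.1, 0.8, -1.0]
grip_width: 0.0869
```

Run:
```python
from h import *
to((.4715,.2445,.36),(.4715,.2445,.239))
```

```text
t 13.15 p [ 0.5953 -0.0302  0.3482] yaw 8.79 z [ 1.7e-03 -9.0e-04 -1.0e+00] w 0.0869 F [ 0.1  0.8 -1. ]
  to [0.4715 0.2445 0.36  ] rows(25mm) dx dy dz [ -3.22 -11.62  -0.49]
  to [0.4715 0.2445 0.239 ] rows(25mm) dx dy dz [-0.01 -0.01  4.84]
```

Call:
{"api": "step_arm", "payload": {
  "steps": [
    [-1, -0.3, -1, 0, 0, 0, 0],
    [-1, -0.3, -1, 0, 0, 0, 0],
    [-1, -0.3, -1, 0, 0, 0, 0],
    [-1, -0.3, -1, 0, 0, 0, 0],
    [-1, -0.3, -1, 0, 0, 0, 0],
    [-1, -0.3, -1, 0, 0, 0, 0],
    [-1, -0.3, -1, 0, 0, 0, 0],
    [-1, -0.3, -1, 0, 0, 0, 0],
    [-1, -0.3, -1, 0, 0, 0, 0],
    [-1, -0.3, -1, 0, 0, 0, 0]
  ]
}}

```text
time: 14.15
position: [0.4816, 0.207, 0.3472]
tool_rot: [0.997, 0.078, 0.0, -0.0]
ft_force: [0.8, 0.1, 0.8]
grip_width: 0.087
```

Call:
{"api": "step_arm", "payload": {
  "steps": [
    [-1, -0.2, -1, 0, 0, 0, 0],
    [-1, 0, -0.5, 0.2, 0, 0, 0],
    [-1, 0, 0, 0.5, 0, 0, 0],
    [-1, 0, 0, 0.5, 0, 0, 0],
    [-1, 0, 0, 0, 0, 0, 0],
    [-1, 0, 0, 0, 0, 0, 0],
    [-1, 0, 0, 0, 0, 0, 0],
    [-1, 0, 0, 0, 0, 0, 0],
    [-1, 0, 0, 0, 0, 0, 0],
    [-1, 0, 0, 0, 0, 0, 0]
  ]
}}

```text
time: 15.15
position: [0.4714, 0.2423, 0.3168]
tool_rot: [0.997, 0.078, 0.0, -0.0]
ft_force: [0.3, 0.4, -0.2]
grip_width: 0.0871
```

Run:
```python
from h import *
to((.4715,.2445,.239))
```

```text
t 15.15 p [0.4714 0.2423 0.3168] yaw 8.92 z [ 6.e-04  1.e-04 -1.e+00] w 0.0871 F [ 0.3  0.4 -0.2]
  to [0.4715 0.2445 0.239 ] rows(25mm) dx dy dz [ 0.02 -0.08  3.11]
```

Call:
{"api": "step_arm", "payload": {
  "steps": [
    [-1, 0, -0.08, 0.5, 0, 0, 0],
    [-1, 0, 0, 0.8, 0, 0, 0],
    [-1, 0, 0, 0.8, 0, 0, 0],
    [-1, 0, 0, 0.6, 0, 0, 0],
    [-1, 0, 0, 0.4, 0, 0, 0],
    [-1, 0, 0, 0, 0, 0, 0],
    [-1, 0, 0, 0, 0, 0, 0],
    [-0.5, 0, 0, 0, 0, 0, 0],
    [0, 0, 0, 0, 0, 0, 0],
    [1, 0, 0, 0, 0, 0, 0]
  ]
}}

```text
time: 16.15
position: [0.4712, 0.2445, 0.2396]
tool_rot: [0.997, 0.078, 0.001, -0.0]
ft_force: [0.5, 0.5, -0.2]
grip_width: 0.0705
```

Call:
{"api": "step_arm", "payload": {
  "steps": [
    [1, 0, 0, 0, 0, 0, 0],
    [1, 0, 0, 0, 0, 0, 0],
    [1, 0, 0, 0, 0, 0, 0],
    [1, 0, 0, -0.2, 0, 0, 0],
    [1, 0, 0, -0.5, 0, 0, 0],
    [1, 0, 0, -0.8, 0, 0, 0],
    [1, 0, 0, -1, 0, 0, 0],
    [1, 0, 0, -1, 0, 0, 0],
    [1, 0, 0, -1, 0, 0, 0],
    [1, 0, 0, -0.5, 0, 0, 0]
  ]
}}

```text
time: 17.15
position: [0.4711, 0.2445, 0.367]
tool_rot: [0.997, 0.078, 0.002, -0.0]
ft_force: [1.1, 0.7, -1.8]
grip_width: 0.0477
```

Run:
```python
from h import *
to((.575,.02,.36),(.575,.02,.239))
```

```text
t 17.15 p [0.4711 0.2445 0.367 ] yaw 8.93 z [ 0.004   0.0011 -1.    ] w 0.0477 F [ 1.1  0.7 -1.8]
  to [0.575 0.02  0.36 ] rows(25mm) dx dy dz [2.71 9.52 0.29]
  to [0.575 0.02  0.239] rows(25mm) dx dy dz [-0.02  0.    4.84]
```

Call:
{"api": "step_arm", "payload": {
  "steps": [
    [1, 0.1, 0.4, 0, 0, 0, 0],
    [1, 0.3, 0.8, 0, 0, 0, 0],
    [1, 0.3, 1, 0, 0, 0, 0],
    [1, 0.3, 1, 0, 0, 0, 0],
    [1, 0.3, 1, 0, 0, 0, 0],
    [1, 0.3, 1, 0, 0, 0, 0],
    [1, 0.3, 1, 0, 0, 0, 0],
    [1, 0.3, 1, 0, 0, 0, 0],
    [1, 0.3, 1, 0, 0, 0, 0],
    [1, 0.2, 0.8, 0, 0, 0, 0]
  ]
}}

```text
time: 18.15
position: [0.5728, 0.0304, 0.3631]
tool_rot: [0.997, 0.077, -0.001, 0.0]
ft_force: [0.3, 0.3, -2.2]
grip_width: 0.0478
```

Call:
{"api": "step_arm", "payload": {
  "steps": [
    [1, 0, 0.4, 0.3, 0, 0, 0],
    [1, 0, 0.1, 0.6, 0, 0, 0],
    [1, 0, 0, 0.8, 0, 0, 0],
    [1, 0, 0, 0.8, 0, 0, 0],
    [1, 0, 0, 0.8, 0, 0, 0],
    [1, 0, 0, 0.6, 0, 0, 0],
    [1, 0, 0, 0.5, 0, 0, 0],
    [1, 0, 0, 0.2, 0, 0, 0],
    [1, 0, 0, 0, 0, 0, 0],
    [1, 0, 0, 0, 0, 0, 0]
  ]
}}

```text
time: 19.15
position: [0.5747, 0.0202, 0.2493]
tool_rot: [0.997, 0.078, 0.0, 0.0]
ft_force: [0.6, -0.2, -2.3]
grip_width: 0.0476
```

Run:
```python
from h import *
to((.575,.02,.2385))
```

```text
t 19.15 p [0.5747 0.0202 0.2493] yaw 8.93 z [ 7.e-04 -1.e-04 -1.e+00] w 0.0476 F [ 0.6 -0.2 -2.3]
  to [0.575  0.02   0.2385] rows(25mm) dx dy dz [0.01 0.01 0.43]
```

Call:
{"api": "step_arm", "payload": {
  "steps": [
    [1, 0, 0, 0.1, 0, 0, 0],
    [1, 0, 0, 0.1, 0, 0, 0],
    [1, 0, 0, 0.1, 0, 0, 0],
    [1, 0, 0, 0.06, 0, 0, 0],
    [1, 0, 0, 0.04, 0, 0, 0],
    [1, 0, 0, 0.03, 0, 0, 0],
    [1, 0, 0, 0, 0, 0, 0],
    [1, 0, 0, 0, 0, 0, 0],
    [1, 0, 0, 0, 0, 0, 0],
    [1, 0, 0, 0, 0, 0, 0]
  ]
}}

```text
time: 20.15
position: [0.5745, 0.0203, 0.2383]
tool_rot: [0.997, 0.078, 0.0, -0.0]
ft_force: [-0.5, 0.3, -2.7]
grip_width: 0.0479
```

Call:
{"api": "step_arm", "payload": {
  "steps": [
    [1, 0, 0, 0.03, 0, 0, 0],
    [1, 0, 0, 0.02, 0, 0, 0],
    [1, 0, 0, 0, 0, 0, 0],
    [1, 0, 0, 0, 0, 0, 0],
    [-0.1, 0, 0, 0, 0, 0, 0],
    [-0.2, 0, 0, 0, 0, 0, 0],
    [-0.5, 0, 0, 0, 0, 0, 0],
    [-1, 0, 0, 0, 0, 0, 0],
    [-1, 0, 0, 0, 0, 0, 0],
    [-1, 0, 0, -0.4, 0, 0, 0]
  ]
}}

```text
time: 21.15
position: [0.574, 0.0203, 0.2461]
tool_rot: [0.997, 0.078, -0.001, -0.0]
ft_force: [1.2, -0.1, -0.3]
grip_width: 0.0764
```

Run:
```python
from h import *
to((.5143,.2852,.36),(.5143,.2852,.2))
```

```text
t 21.15 p [0.574  0.0203 0.2461] yaw 8.92 z [-3.e-03  5.e-04 -1.e+00] w 0.0764 F [ 1.2 -0.1 -0.3]
  to [0.5143 0.2852 0.36  ] rows(25mm) dx dy dz [ -0.73 -10.84  -4.54]
  to [0.5143 0.2852 0.2   ] rows(25mm) dx dy dz [0.02 0.01 6.4 ]
```

Call:
{"api": "step_arm", "payload": {
  "steps": [
    [-1, 0, 0, -1, 0, 0, 0],
    [-1, 0, 0, -1, 0, 0, 0],
    [-1, 0, 0, -1, 0, 0, 0],
    [-1, 0, -0.5, -1, 0, 0, 0],
    [-1, 0, -1, -0.5, 0, 0, 0],
    [-1, -0.1, -1, 0, 0, 0, 0],
    [-1, -0.1, -1, 0, 0, 0, 0],
    [-1, -0.1, -1, 0, 0, 0, 0],
    [-1, -0.1, -1, 0, 0, 0, 0],
    [-1, -0.1, -1, 0, 0, 0, 0]
  ]
}}

```text
time: 22.15
position: [0.5365, 0.1798, 0.3602]
tool_rot: [0.997, 0.078, 0.0, -0.0]
ft_force: [0.8, -0.4, 0.9]
grip_width: 0.0871
```

Call:
{"api": "step_arm", "payload": {
  "steps": [
    [-1, -0.1, -1, 0, 0, 0, 0],
    [-1, -0.1, -1, 0, 0, 0, 0],
    [-1, 0, 0, 0, 0, 0, 0],
    [-1, 0, 0, 0, 0, 0, 0],
    [-1, 0, 0, 0, 0, 0, 0],
    [-1, 0, 0, 0, 0, 0, 0],
    [-1, 0, 0, 0, 0, 0, 0],
    [-1, 0, 0, 0, 0, 0, 0],
    [-1, 0, 0, 0, 0, 0, 0],
    [-1, 0, 0, 0, 0, 0, 0]
  ]
}}

```text
time: 23.15
position: [0.5244, 0.2273, 0.3595]
tool_rot: [0.997, 0.078, -0.0, 0.0]
ft_force: [0.7, -0.4, 0.4]
grip_width: 0.0868
```

```bash
cat > m.py <<'E'
from h import *
import sys
def look(tag):
    to()
    for n in('top','wrist'):
        i=eyes.camera_info(n);p,d=eyes.camera(n);cv2.imwrite(f'pics/{n}{tag}.png',p[:,:,::-1]);np.savez(f'pics/{n}{tag}.npz',p=p,d=d)
        W=cloud(i,d);m=masks(p)
        print(n)
        for c in('blue','yel','red'):
            for lab,z,r in(('cap',.106,.024),('jar',.05,.022),('jarmix',.108,.022),('pad',.006,.030)):
                if (lab[:3]=='jar')!=(c=='red'):continue
                mm=m[c]&(abs(W[...,2]-z)<.006)&(W[...,0]>.3)&(W[...,0]<.75)&(abs(W[...,1])<.4)
                if mm.sum()<60: continue
                mm=biggest(mm);k=max(cv2.findContours(mm.astype(np.uint8),0,1)[0],key=cv2.contourArea).reshape(-1,2)
                k=k[(k[:,0]>1)&(k[:,0]<638)&(k[:,1]>1)&(k[:,1]<478)]
                P=cast(i,k,z)[:,:2];cc,rr=circ(P)
                uv=proj(i,[*cc,z])[0]
                print(' ',c,lab,mm.sum(),'uv',np.round(uv),'xy',np.round(cc,4),'r',round(rr,4),'rms',round(np.std(np.linalg.norm(P-cc,axis=1)),4),'z',round(float(np.median(W[mm][:,2])),4))
look(sys.argv[1])
E
python3 m.py 2
```

```text
t 23.15 p [0.5244 0.2273 0.3595] yaw 8.91 z [-0. -0. -1.] w 0.0868 F [ 0.7 -0.4  0.4]
top
  blue cap 582 uv [349. 244.] xy [ 0.6    -0.0638] r 0.0221 rms 0.0006 z 0.1051
  blue pad 331 uv [177. 321.] xy [0.4783 0.2378] r 0.0206 rms 0.0068 z 0.0061
  yel cap 611 uv [298. 259.] xy [0.5744 0.0213] r 0.0224 rms 0.0005 z 0.1051
wrist
  blue pad 3338 uv [257. 178.] xy [0.4728 0.2484] r 0.0257 rms 0.0027 z 0.0063
  yel pad 4879 uv [256.  98.] xy [0.4646 0.309 ] r 0.029 rms 0.0002 z 0.0063
  red jar 3152 uv [315. 144.] xy [0.5139 0.2839] r 0.021 rms 0.0003 z 0.0503
```

```bash
python3 -c "
import cv2;a=cv2.imread('pics/top2.png');b=cv2.imread('pics/wrist2.png')
cv2.imwrite('pics/c2.png',cv2.vconcat([cv2.resize(a[150:390,60:560],(800,384)),cv2.resize(b,(288,216)).copy() if 0 else cv2.copyMakeBorder(cv2.resize(b,(288,216)),0,0,0,512,0)]))"
```

```text
(no output)
```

View pics/c2.png

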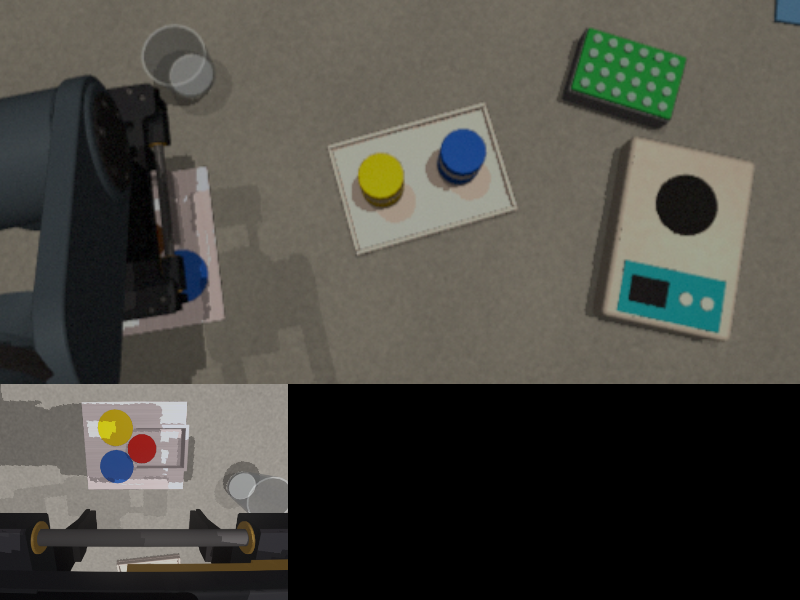

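Call:
{"api": "step_arm", "payload": {
  "steps": [
    [-0.7, -0.05, -1, 0, 0, 0, 0],
    [-0.7, 0, -1, 0, 0, 0, 0],
    [-0.7, 0, -0.32, 0.5, 0, 0, 0],
    [-0.7, 0, 0, 1, 0, 0, 0],
    [-0.7, 0, 0, 1, 0, 0, 0],
    [-0.7, 0, 0, 0.9, 0, 0, 0],
    [-0.7, 0, 0, 0.6, 0, 0, 0],
    [-0.7, 0, 0, 0, 0, 0, 0],
    [-0.7, 0, 0, 0, 0, 0, 0],
    [-0.7, 0, 0, 0, 0, 0, 0]
  ]
}}

```text
time: 24.25
position: [0.5144, 0.2845, 0.2601]
tool_rot: [0.997, 0.078, 0.001, -0.0]
ft_force: [0.1, 0.3, -0.1]
grip_width: 0.0742
```

```bash
python3 m.py 3; python3 -c "
from h import *
to((.5142,.2845,.198))"
```

```text
t 24.25 p [0.5144 0.2845 0.2601] yaw 8.93 z [ 1.4e-03  3.0e-04 -1.0e+00] w 0.0742 F [ 0.1  0.3 -0.1]
top
  blue cap 579 uv [349. 244.] xy [ 0.5998 -0.0637] r 0.0221 rms 0.0005 z 0.105
  blue pad 804 uv [173. 322.] xy [0.4752 0.246 ] r 0.0277 rms 0.0004 z 0.0062
  yel cap 615 uv [298. 259.] xy [0.5743 0.0213] r 0.0225 rms 0.0004 z 0.1052
  red jar 222 uv [149. 298.] xy [0.5155 0.2773] r 0.0149 rms 0.0041 z 0.05
wrist
  blue pad 2603 uv [252. 297.] xy [0.4808 0.2489] r 0.0191 rms 0.0032 z 0.0064
  yel pad 8339 uv [236. 196.] xy [0.4644 0.3091] r 0.0292 rms 0.0002 z 0.0063
  red jar 5984 uv [315. 276.] xy [0.5138 0.2849] r 0.0217 rms 0.0005 z 0.0504
t 24.35 p [0.5144 0.2846 0.2605] yaw 8.93 z [ 2.1e-03  6.0e-04 -1.0e+00] w 0.0741 F [-0.  -0.5  0.2]
  to [0.5142 0.2845 0.198 ] rows(25mm) dx dy dz [-0.02  0.    2.5 ]
```

View pics/wrist3.png

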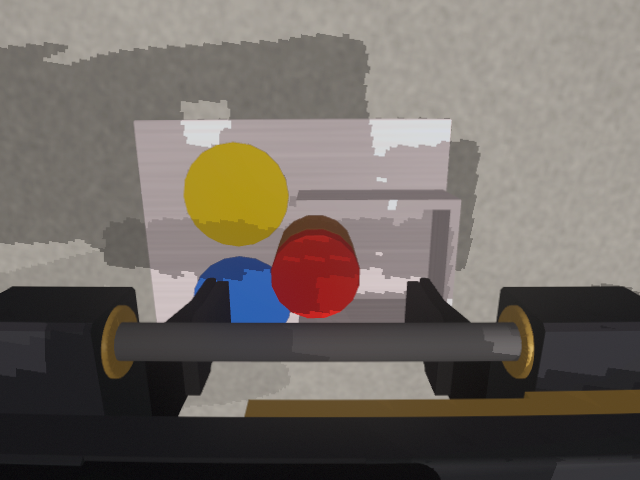

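Call:
{"api": "step_arm", "payload": {
  "steps": [
    [-0.7, 0, 0, 0.6, 0, 0, 0],
    [-0.7, 0, 0, 0.8, 0, 0, 0],
    [-0.7, 0, 0, 0.6, 0, 0, 0],
    [-0.7, 0, 0, 0.4, 0, 0, 0],
    [-0.7, 0, 0, 0.05, 0, 0, 0],
    [-0.7, 0, 0, 0, 0, 0, 0],
    [-0.4, 0, 0, 0, 0, 0, 0],
    [0, 0, 0, 0, 0, 0, 0],
    [1, 0, 0, 0, 0, 0, 0],
    [1, 0, 0, 0, 0, 0, 0]
  ],
  "squeeze": 18
}}

```text
time: 25.35
position: [0.5142, 0.2846, 0.1987]
tool_rot: [0.997, 0.078, 0.0, -0.0]
ft_force: [0.2, 0.5, -0.2]
grip_width: 0.0501
```

Call:
{"api": "step_arm", "payload": {
  "steps": [
    [1, 0, 0, 0, 0, 0, 0],
    [1, 0, 0, 0, 0, 0, 0],
    [1, 0, 0, 0, 0, 0, 0],
    [1, 0, 0, 0, 0, 0, 0],
    [1, 0, 0, -0.2, 0, 0, 0],
    [1, 0, 0, -0.5, 0, 0, 0],
    [1, 0, 0, -0.8, 0, 0, 0],
    [1, 0, 0, -1, 0, 0, 0],
    [1, 0, 0, -1, 0, 0, 0],
    [1, 0, 0, -1, 0, 0, 0]
  ]
}}

```text
time: 26.35
position: [0.5138, 0.2845, 0.3124]
tool_rot: [0.997, 0.078, 0.0, -0.0]
ft_force: [-0.2, 0.6, -1.9]
grip_width: 0.0433
```

Run:
```python
from h import *
to((.5497,-.3086,.36),(.5497,-.3086,.26))
```

```text
t 26.35 p [0.5138 0.2845 0.3124] yaw 8.93 z [ 1.e-04  0.e+00 -1.e+00] w 0.0433 F [-0.2  0.6 -1.9]
  to [ 0.5497 -0.3086  0.36  ] rows(25mm) dx dy dz [-2.26 23.66 -1.9 ]
  to [ 0.5497 -0.3086  0.26  ] rows(25mm) dx dy dz [-0.  0.  4.]
```

Call:
{"api": "step_arm", "payload": {
  "steps": [
    [1, 0, 0.3, -1, 0, 0, 0],
    [1, -0.1, 0.6, -0.7, 0, 0, 0],
    [1, -0.1, 1, -0.3, 0, 0, 0],
    [1, -0.1, 1, 0, 0, 0, 0],
    [1, -0.1, 1, 0, 0, 0, 0],
    [1, -0.1, 1, 0, 0, 0, 0],
    [1, -0.1, 1, 0, 0, 0, 0],
    [1, -0.1, 1, 0, 0, 0, 0],
    [1, -0.1, 1, 0, 0, 0, 0],
    [1, -0.1, 1, 0, 0, 0, 0]
  ]
}}

```text
time: 27.35
position: [0.526, 0.0603, 0.3615]
tool_rot: [0.997, 0.078, 0.0, 0.0]
ft_force: [0.3, -0.2, -1.1]
grip_width: 0.044
```

Call:
{"api": "step_arm", "payload": {
  "steps": [
    [1, -0.1, 1, 0, 0, 0, 0],
    [1, -0.1, 1, 0, 0, 0, 0],
    [1, -0.1, 1, 0, 0, 0, 0],
    [1, -0.1, 1, 0, 0, 0, 0],
    [1, -0.1, 1, 0, 0, 0, 0],
    [1, -0.1, 1, 0, 0, 0, 0],
    [1, -0.1, 1, 0, 0, 0, 0],
    [1, -0.1, 1, 0, 0, 0, 0],
    [1, -0.1, 1, 0, 0, 0, 0],
    [1, -0.1, 1, 0, 0, 0, 0]
  ]
}}

```text
time: 28.35
position: [0.5401, -0.1905, 0.3615]
tool_rot: [0.997, 0.078, 0.0, 0.0]
ft_force: [0.2, 0.4, -1.5]
grip_width: 0.0438
```

Run:
```python
from h import *
to((.5497,-.3086,.30),(.5497,-.3086,.26))
```

```text
t 28.35 p [ 0.5401 -0.1905  0.3615] yaw 8.92 z [ 3.e-04 -1.e-04 -1.e+00] w 0.0438 F [ 0.2  0.4 -1.5]
  to [ 0.5497 -0.3086  0.3   ] rows(25mm) dx dy dz [-0.35  4.73  2.46]
  to [ 0.5497 -0.3086  0.26  ] rows(25mm) dx dy dz [-0.  -0.   1.6]
```

Call:
{"api": "step_arm", "payload": {
  "steps": [
    [1, -0.1, 1, 0, 0, 0, 0],
    [1, -0.1, 1, 0, 0, 0, 0],
    [1, -0.1, 1, 0.3, 0, 0, 0],
    [1, 0, 0.8, 0.5, 0, 0, 0],
    [1, 0, 0.5, 0.7, 0, 0, 0],
    [1, 0, 0.3, 0.6, 0, 0, 0],
    [1, 0, 0.1, 0.4, 0, 0, 0],
    [1, 0, 0, 0, 0, 0, 0],
    [1, 0, 0, 0, 0, 0, 0],
    [1, 0, 0, 0, 0, 0, 0]
  ]
}}

```text
time: 29.35
position: [0.5515, -0.3062, 0.299]
tool_rot: [0.997, 0.078, 0.0, 0.0]
ft_force: [-0.1, -0.5, -0.8]
grip_width: 0.0436
```

```bash
python3 m.py 4
python3 - <<'E'
from h import *
f=np.load('pics/wrist4.npz');i=eyes.camera_info('wrist');W=cloud(i,f['d'])
m=masks(f['p'])['blk']&(abs(W[...,2]-.062)<.004)&(np.hypot(W[...,0]-.55,W[...,1]+.309)<.05)
m=biggest(m);k=max(cv2.findContours(m.astype(np.uint8),0,1)[0],key=cv2.contourArea).reshape(-1,2)
print(m.sum(),circ(cast(i,k,.062)[:,:2]))
to((.5497,-.3086,.26))
E
```

```text
t 29.35 p [ 0.5515 -0.3062  0.299 ] yaw 8.97 z [ 9.e-04 -5.e-04 -1.e+00] w 0.0436 F [-0.1 -0.5 -0.8]
top
  blue cap 580 uv [349. 244.] xy [ 0.6    -0.0637] r 0.0221 rms 0.0005 z 0.105
  blue pad 807 uv [173. 322.] xy [0.4752 0.246 ] r 0.0277 rms 0.0005 z 0.0061
  yel cap 611 uv [298. 259.] xy [0.5743 0.0213] r 0.0224 rms 0.0005 z 0.1051
  yel pad 853 uv [136. 328.] xy [0.465  0.3107] r 0.0284 rms 0.0005 z 0.0061
wristTraceback (most recent call last):
  File "<stdin>", line 4, in <module>
  File "h.py", line 25, in biggest
    n,l,st,c=cv2.connectedComponentsWithStats(m.astype(np.uint8));k=1+np.argmax(st[1:,4]);return l==k
                                                                      ~~~~~~~~~^^^^^^^^^^
    return _wrapfunc(a, 'argmax', axis=axis, out=out, **kwds)
    return bound(*args, **kwds)
ValueError: attempt to get argmax of an empty sequence
```

View pics/wrist4.png

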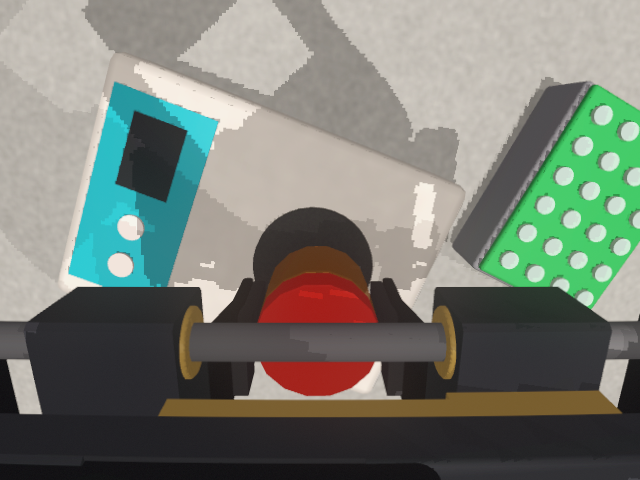

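Run:
```python
from h import *
f=np.load('pics/wrist4.npz');i=eyes.camera_info('wrist');W=cloud(i,f['d'])
V=f['p'].max(2)
m=(V<90)&(abs(W[...,2]-.062)<.006); m[275:]=0;m[:200]=0;m[:,:245]=0;m[:,385:]=0
m=biggest(m);k=max(cv2.findContours(m.astype(np.uint8),0,1)[0],key=cv2.contourArea).reshape(-1,2)
k=k[(k[:,1]<243)|((k[:,1]<270)&((k[:,0]<262)|(k[:,0]>365)))]
P=cast(i,k,.062)[:,:2];c,r=circ(P);print(m.sum(),len(k),c,r,np.std(np.linalg.norm(P-c,axis=1)))
to((.5497,-.3086,.259))
```

```text
4560 175 [ 0.5497361  -0.31082719] 0.03226238489884843 0.00019164119561116604
t 29.45 p [ 0.5515 -0.3064  0.2992] yaw 8.96 z [ 1.1e-03 -8.0e-04 -1.0e+00] w 0.0437 F [-1.   0.1 -1.2]
  to [ 0.5497 -0.3086  0.259 ] rows(25mm) dx dy dz [-0.09  0.07  1.61]
```

Call:
{"api": "step_arm", "payload": {
  "steps": [
    [1, -0.09, 0.1, 0.4, 0, 0, 0],
    [1, 0, 0, 0.5, 0, 0, 0],
    [1, 0, 0, 0.4, 0, 0, 0],
    [1, 0, 0, 0.2, 0, 0, 0],
    [1, 0, 0, 0.1, 0, 0, 0],
    [1, 0, 0, 0.05, 0, 0, 0],
    [1, 0, 0, 0.03, 0, 0, 0],
    [1, 0, 0, 0, 0, 0, 0],
    [1, 0, 0, 0, 0, 0, 0],
    [1, 0, 0, 0, 0, 0, 0]
  ]
}}

```text
time: 30.45
position: [0.5496, -0.3098, 0.2565]
tool_rot: [0.997, 0.078, 0.0, 0.0]
ft_force: [0.8, -0.9, 0.2]
grip_width: 0.0438
```

Call:
{"api": "step_arm", "payload": {
  "steps": [
    [1, 0, 0, 0.02, 0, 0, 0],
    [1, 0, 0, 0, 0, 0, 0],
    [1, 0, 0, 0, 0, 0, 0],
    [0, 0, 0, 0, 0, 0, 0],
    [-0.1, 0, 0, 0, 0, 0, 0],
    [-0.3, 0, 0, 0, 0, 0, 0],
    [-0.7, 0, 0, 0, 0, 0, 0],
    [-1, 0, 0, 0, 0, 0, 0],
    [-1, 0, 0, 0, 0, 0, 0],
    [-1, 0, 0, -0.4, 0, 0, 0]
  ]
}}

```text
time: 31.45
position: [0.5489, -0.3093, 0.2646]
tool_rot: [0.997, 0.078, -0.001, -0.001]
ft_force: [0.0, -0.6, 0.1]
grip_width: 0.0798
```

Call:
{"api": "step_arm", "payload": {
  "steps": [
    [-1, 0, 0, -1, 0, 0, 0],
    [-1, 0, 0, -1, 0, 0, 0],
    [-1, 0, 0, -1, 0, 0, 0],
    [-1, 0, -0.5, -1, 0, 0, 0],
    [-1, 0, -1, 0, 0, 0, 0],
    [-1, 0, -1, 0, 0, 0, 0],
    [-1, 0, -1, 0, 0, 0, 0],
    [-1, 0, -1, 0, 0, 0, 0],
    [-1, 0, -1, 0, 0, 0, 0],
    [-1, 0, -1, 0, 0, 0, 0]
  ]
}}

```text
time: 32.45
position: [0.5239, -0.1481, 0.3666]
tool_rot: [0.997, 0.078, 0.0, 0.0]
ft_force: [0.1, 0.2, -0.9]
grip_width: 0.0869
```

```bash
python3 m.py 5; python3 -c "
from h import *
to((.575,.0207,.36))"
```

```text
t 32.45 p [ 0.5239 -0.1481  0.3666] yaw 8.92 z [ 1.e-03 -4.e-04 -1.e+00] w 0.0869 F [ 0.1  0.2 -0.9]
top
  blue cap 576 uv [349. 244.] xy [ 0.6    -0.0638] r 0.022 rms 0.0005 z 0.1053
  blue pad 810 uv [173. 322.] xy [0.4751 0.246 ] r 0.0277 rms 0.0004 z 0.0062
  yel cap 613 uv [298. 259.] xy [0.5743 0.0212] r 0.0224 rms 0.0005 z 0.1051
  yel pad 852 uv [136. 328.] xy [0.4651 0.3107] r 0.0284 rms 0.0005 z 0.0061
wrist
  blue cap 5463 uv [473. 137.] xy [ 0.5987 -0.0663] r 0.0231 rms 0.0003 z 0.1054
  yel cap 595 uv [463. -32.] xy [0.5728 0.0161] r 0.0217 rms 0.0003 z 0.1049
t 32.55 p [ 0.5232 -0.1463  0.3664] yaw 9.09 z [-0.0014  0.0015 -1.    ] w 0.0868 F [-0.4 -0.6 -0.5]
  to [0.575  0.0207 0.36  ] rows(25mm) dx dy dz [ 3.1  -6.27  0.26]
```

View pics/top5.png

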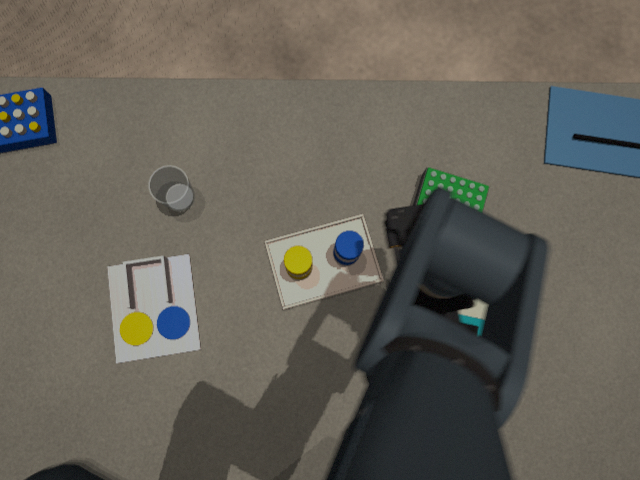

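Call:
{"api": "step_arm", "payload": {
  "steps": [
    [-1, 0.4, -0.8, 0, 0, 0, 0],
    [-1, 0.4, -0.8, 0, 0, 0, 0],
    [-1, 0.4, -0.8, 0, 0, 0, 0],
    [-1, 0.4, -0.8, 0, 0, 0, 0],
    [-1, 0.4, -0.8, 0, 0, 0, 0],
    [-1, 0.4, -0.8, 0, 0, 0, 0],
    [-1, 0.4, -0.8, 0, 0, 0, 0],
    [-1, 0.3, -0.5, 0, 0, 0, 0],
    [-1, 0, 0, 0, 0, 0, 0],
    [-1, 0, 0, 0, 0, 0, 0]
  ]
}}

```text
time: 33.55
position: [0.5772, 0.013, 0.3659]
tool_rot: [0.997, 0.078, 0.0, 0.0]
ft_force: [-0.7, -0.4, -0.9]
grip_width: 0.0871
```

```bash
python3 m.py 6; python3 -c "
from h import *
to((.575,.0207,.36),(.575,.0207,.239))"
```

```text
t 33.55 p [0.5772 0.013  0.3659] yaw 8.95 z [ 2.e-04 -8.e-04 -1.e+00] w 0.0871 F [-0.7 -0.4 -0.9]
top
  blue cap 229 uv [355. 246.] xy [ 0.5975 -0.0732] r 0.015 rms 0.0044 z 0.1049
  blue pad 780 uv [172. 322.] xy [0.4751 0.2468] r 0.0273 rms 0.0011 z 0.0061
  yel pad 852 uv [136. 328.] xy [0.4651 0.3107] r 0.0284 rms 0.0005 z 0.0063
  red jarmix 529 uv [497. 274.] xy [ 0.55   -0.3072] r 0.0208 rms 0.0005 z 0.1078
wrist
  blue cap 1859 uv [333. 374.] xy [ 0.6012 -0.0719] r 0.0178 rms 0.0042 z 0.1055
  yel cap 4712 uv [315. 233.] xy [0.5745 0.0207] r 0.0231 rms 0.0004 z 0.1053
t 33.65 p [0.577  0.0126 0.3658] yaw 8.87 z [-2.e-04 -5.e-04 -1.e+00] w 0.0872 F [-1.  -0.8 -0. ]
  to [0.575  0.0207 0.36  ] rows(25mm) dx dy dz [-0.03 -0.33  0.23]
  to [0.575  0.0207 0.239 ] rows(25mm) dx dy dz [ 0.   -0.    4.84]
```

View pics/top6.png

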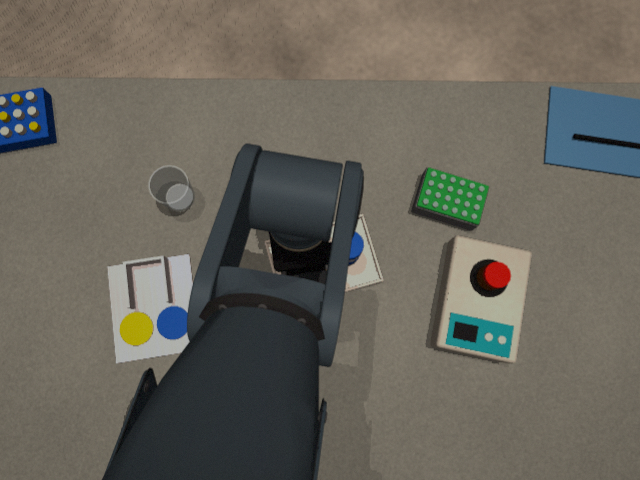

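Call:
{"api": "step_arm", "payload": {
  "steps": [
    [-1, -0.05, -0.32, 0.2, 0, 0, 0],
    [-1, 0, 0, 0.8, 0, 0, 0],
    [-1, 0, 0, 1, 0, 0, 0],
    [-1, 0, 0, 1, 0, 0, 0],
    [-1, 0, 0, 0.9, 0, 0, 0],
    [-1, 0, 0, 0.7, 0, 0, 0],
    [-1, 0, 0, 0.4, 0, 0, 0],
    [-1, 0, 0, 0.1, 0, 0, 0],
    [-1, 0, 0, 0, 0, 0, 0],
    [-0.5, 0, 0, 0, 0, 0, 0]
  ],
  "squeeze": 25
}}

```text
time: 34.65
position: [0.575, 0.0212, 0.2391]
tool_rot: [0.997, 0.078, 0.001, 0.0]
ft_force: [0.5, -0.6, -0.3]
grip_width: 0.0839
```

Call:
{"api": "step_arm", "payload": {
  "steps": [
    [0, 0, 0, 0, 0, 0, 0],
    [1, 0, 0, 0, 0, 0, 0],
    [1, 0, 0, 0, 0, 0, 0],
    [1, 0, 0, 0, 0, 0, 0],
    [1, 0, 0, 0, 0, 0, 0],
    [1, 0, 0, 0, 0, 0, 0],
    [1, 0, 0, 0, 0, 0, 0],
    [1, 0, 0, -0.2, 0, 0, 0],
    [1, 0, 0, -0.5, 0, 0, 0],
    [1, 0, 0, -0.8, 0, 0, 0]
  ]
}}

```text
time: 35.65
position: [0.5741, 0.0213, 0.2754]
tool_rot: [0.997, 0.078, -0.002, -0.0]
ft_force: [0.5, -0.0, -1.8]
grip_width: 0.0477
```

Call:
{"api": "step_arm", "payload": {
  "steps": [
    [1, 0, 0, -1, 0, 0, 0],
    [1, 0, 0, -1, 0, 0, 0],
    [1, 0, 0, -1, 0, 0, 0],
    [1, 0, -0.4, -0.6, 0, 0, 0],
    [1, 0, -0.8, 0, 0, 0, 0],
    [1, 0, -1, 0, 0, 0, 0],
    [1, 0, -1, 0, 0, 0, 0],
    [1, 0, -1, 0, 0, 0, 0],
    [1, 0, -1, 0, 0, 0, 0],
    [1, 0, -1, 0, 0, 0, 0]
  ]
}}

```text
time: 36.65
position: [0.55, 0.1754, 0.3665]
tool_rot: [0.997, 0.078, 0.0, -0.0]
ft_force: [1.1, -0.1, -1.9]
grip_width: 0.0474
```

```bash
python3 -c "
from h import *
to((.465,.3098,.36),(.465,.3098,.24))"
```

```text
t 36.65 p [0.55   0.1754 0.3665] yaw 8.92 z [ 1.e-04  1.e-04 -1.e+00] w 0.0474 F [ 1.1 -0.1 -1.9]
  to [0.465  0.3098 0.36  ] rows(25mm) dx dy dz [-2.53 -5.84  0.26]
  to [0.465  0.3098 0.24  ] rows(25mm) dx dy dz [-0.   0.   4.8]
```

Call:
{"api": "step_arm", "payload": {
  "steps": [
    [1, -0.3, -0.8, 0, 0, 0, 0],
    [1, -0.4, -0.9, 0, 0, 0, 0],
    [1, -0.4, -0.9, 0, 0, 0, 0],
    [1, -0.4, -0.9, 0, 0, 0, 0],
    [1, -0.4, -0.9, 0, 0, 0, 0],
    [1, -0.3, -0.7, 0, 0, 0, 0],
    [1, -0.2, -0.5, 0.2, 0, 0, 0],
    [1, -0.1, -0.2, 0.6, 0, 0, 0],
    [1, 0, 0, 0.8, 0, 0, 0],
    [1, 0, 0, 0.8, 0, 0, 0]
  ]
}}

```text
time: 37.65
position: [0.4662, 0.3082, 0.3055]
tool_rot: [0.997, 0.078, 0.001, -0.0]
ft_force: [-0.2, 0.8, -2.2]
grip_width: 0.0472
```

Call:
{"api": "step_arm", "payload": {
  "steps": [
    [1, 0, 0, 0.8, 0, 0, 0],
    [1, 0, 0, 0.6, 0, 0, 0],
    [1, 0, 0, 0.5, 0, 0, 0],
    [1, 0, 0, 0.2, 0, 0, 0],
    [1, 0, 0, 0, 0, 0, 0],
    [1, 0, 0, 0, 0, 0, 0],
    [1, 0, 0, 0, 0, 0, 0],
    [1, 0, 0, 0, 0, 0, 0],
    [1, 0, 0, 0, 0, 0, 0],
    [1, 0, 0, 0, 0, 0, 0]
  ]
}}

```text
time: 38.65
position: [0.4664, 0.308, 0.2536]
tool_rot: [0.997, 0.078, 0.0, -0.0]
ft_force: [-0.5, -0.4, -1.7]
grip_width: 0.0474
```

```bash
python3 m.py 7;python3 -c "
from h import *
to((.465,.3098,.24))"
```

```text
t 38.65 p [0.4664 0.308  0.2536] yaw 8.93 z [ 6.e-04  2.e-04 -1.e+00] w 0.0474 F [-0.5 -0.4 -1.7]
top
  blue cap 582 uv [349. 244.] xy [ 0.5999 -0.0638] r 0.0221 rms 0.0005 z 0.1052
  blue pad 810 uv [173. 322.] xy [0.4751 0.246 ] r 0.0278 rms 0.0004 z 0.0063
  yel pad 169 uv [136. 327.] xy [0.4662 0.31  ] r 0.026 rms 0.0027 z 0.0063
  red jarmix 529 uv [497. 274.] xy [ 0.55   -0.3072] r 0.0208 rms 0.0005 z 0.1079
wrist
  yel cap 1413 uv [317. 340.] xy [0.4663 0.309 ] r 0.0215 rms 0.0016 z 0.1068
  yel pad 2561 uv [314. 250.] xy [0.4642 0.3098] r 0.0259 rms 0.0047 z 0.0064
t 38.75 p [0.4663 0.3079 0.2534] yaw 8.93 z [ 2.e-04  1.e-04 -1.e+00] w 0.0474 F [-0.7  0.4 -2.4]
  to [0.465  0.3098 0.24  ] rows(25mm) dx dy dz [-0.04 -0.08  0.54]
```

View pics/wrist7.png

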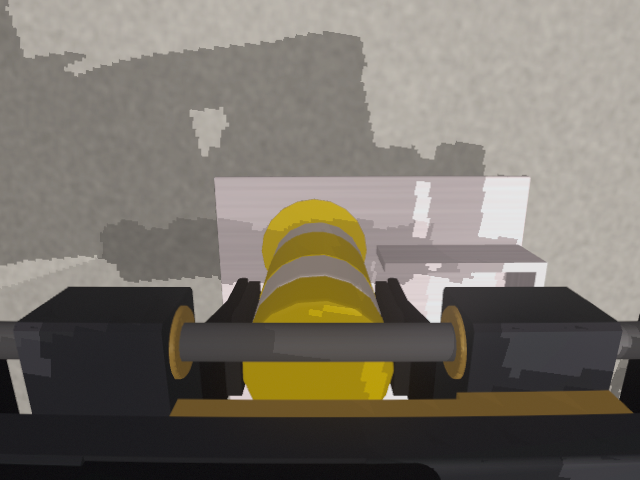

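Call:
{"api": "step_arm", "payload": {
  "steps": [
    [1, -0.05, -0.08, 0.1, 0, 0, 0],
    [1, 0, 0, 0.15, 0, 0, 0],
    [1, 0, 0, 0.1, 0, 0, 0],
    [1, 0, 0, 0.08, 0, 0, 0],
    [1, 0, 0, 0.05, 0, 0, 0],
    [1, 0, 0, 0.04, 0, 0, 0],
    [1, 0, 0, 0.03, 0, 0, 0],
    [1, 0, 0, 0, 0, 0, 0],
    [1, 0, 0, 0, 0, 0, 0],
    [1, 0, 0, 0, 0, 0, 0]
  ]
}}

```text
time: 39.75
position: [0.4648, 0.3097, 0.2396]
tool_rot: [0.997, 0.078, 0.0, -0.0]
ft_force: [-0.6, 0.2, -2.4]
grip_width: 0.0476
```

Call:
{"api": "step_arm", "payload": {
  "steps": [
    [1, 0, 0, 0.03, 0, 0, 0],
    [1, 0, 0, 0.02, 0, 0, 0],
    [1, 0, 0, 0, 0, 0, 0],
    [1, 0, 0, 0, 0, 0, 0],
    [-0.1, 0, 0, 0, 0, 0, 0],
    [-0.2, 0, 0, 0, 0, 0, 0],
    [-0.5, 0, 0, 0, 0, 0, 0],
    [-1, 0, 0, 0, 0, 0, 0],
    [-1, 0, 0, 0, 0, 0, 0],
    [-1, 0, 0, -0.4, 0, 0, 0]
  ]
}}

```text
time: 40.75
position: [0.4644, 0.3095, 0.2474]
tool_rot: [0.997, 0.078, -0.001, 0.0]
ft_force: [-0.3, 0.1, 0.0]
grip_width: 0.0767
```

Call:
{"api": "step_arm", "payload": {
  "steps": [
    [-1, 0, 0, -1, 0, 0, 0],
    [-1, 0, 0, -1, 0, 0, 0],
    [-1, 0, 0, -1, 0, 0, 0],
    [-1, 0, 0, -1, 0, 0, 0],
    [-1, 0, 0.5, -0.5, 0, 0, 0],
    [-1, 0.3, 1, 0, 0, 0, 0],
    [-1, 0.3, 1, 0, 0, 0, 0],
    [-1, 0.3, 1, 0, 0, 0, 0],
    [-1, 0.3, 1, 0, 0, 0, 0],
    [-1, 0.3, 1, 0, 0, 0, 0]
  ]
}}

```text
time: 41.75
position: [0.5232, 0.1779, 0.3606]
tool_rot: [0.997, 0.078, -0.0, 0.0]
ft_force: [0.3, 0.6, 0.6]
grip_width: 0.0868
```

```bash
python3 m.py 8;python3 -c "
from h import *
to((.5995,-.0654,.35),(.5995,-.0654,.2385))"
```

```text
t 41.75 p [0.5232 0.1779 0.3606] yaw 8.91 z [-9.e-04 -5.e-04 -1.e+00] w 0.0868 F [0.3 0.6 0.6]
top
  blue cap 580 uv [349. 244.] xy [ 0.6    -0.0638] r 0.022 rms 0.0005 z 0.1051
  yel cap 606 uv [117. 325.] xy [0.4675 0.3093] r 0.0215 rms 0.0019 z 0.1062
  red jarmix 528 uv [497. 274.] xy [ 0.55   -0.3072] r 0.0208 rms 0.0005 z 0.1079
wrist
  blue pad 4608 uv [266. 115.] xy [0.4751 0.2442] r 0.0286 rms 0.0002 z 0.0063
  yel cap 2076 uv [241. -16.] xy [0.4664 0.3065] r 0.0226 rms 0.0002 z 0.106
  yel pad 834 uv [262.  23.] xy [0.4646 0.3087] r 0.027 rms 0.0021 z 0.0062
t 41.85 p [0.5245 0.1765 0.3607] yaw 8.7 z [ 7.0e-04 -1.1e-03 -1.0e+00] w 0.0871 F [ 0.1  0.6 -0.7]
  to [ 0.5995 -0.0654  0.35  ] rows(25mm) dx dy dz [ 1.5  10.02  0.44]
  to [ 0.5995 -0.0654  0.2385] rows(25mm) dx dy dz [-0.   -0.01  4.46]
```

Call:
{"api": "step_arm", "payload": {
  "steps": [
    [-1, 0.15, 1, 0, 0, 0, 0],
    [-1, 0.15, 1, 0, 0, 0, 0],
    [-1, 0.15, 1, 0, 0, 0, 0],
    [-1, 0.15, 1, 0, 0, 0, 0],
    [-1, 0.15, 1, 0, 0, 0, 0],
    [-1, 0.15, 1, 0, 0, 0, 0],
    [-1, 0.15, 1, 0, 0, 0, 0],
    [-1, 0.15, 1, 0, 0, 0, 0],
    [-1, 0.15, 1, 0, 0, 0, 0],
    [-1, 0.15, 0.7, 0, 0, 0, 0]
  ]
}}

```text
time: 42.85
position: [0.5978, -0.0553, 0.3605]
tool_rot: [0.997, 0.077, -0.0, -0.0]
ft_force: [1.0, 0.0, 1.3]
grip_width: 0.0871
```

```bash
python3 -c "
from h import *
to((.5995,-.0654,.2385))"
```

```text
t 42.85 p [ 0.5978 -0.0553  0.3605] yaw 8.88 z [-8.e-04  2.e-04 -1.e+00] w 0.0871 F [1.  0.  1.3]
  to [ 0.5995 -0.0654  0.2385] rows(25mm) dx dy dz [0.01 0.41 4.88]
```

Call:
{"api": "step_arm", "payload": {
  "steps": [
    [-1, 0, 0.3, 0.2, 0, 0, 0],
    [-1, 0, 0, 0.8, 0, 0, 0],
    [-1, 0, 0, 1, 0, 0, 0],
    [-1, 0, 0, 1, 0, 0, 0],
    [-1, 0, 0, 0.8, 0, 0, 0],
    [-1, 0, 0, 0.6, 0, 0, 0],
    [-1, 0, 0, 0.4, 0, 0, 0],
    [-1, 0, 0, 0.08, 0, 0, 0],
    [-1, 0, 0, 0, 0, 0, 0],
    [-0.5, 0, 0, 0, 0, 0, 0]
  ]
}}

```text
time: 43.85
position: [0.5994, -0.0615, 0.2396]
tool_rot: [0.997, 0.078, 0.001, 0.0]
ft_force: [-1.1, 1.0, 0.9]
grip_width: 0.0839
```

Call:
{"api": "step_arm", "payload": {
  "steps": [
    [0, 0, 0, 0, 0, 0, 0],
    [1, 0, 0, 0, 0, 0, 0],
    [1, 0, 0, 0, 0, 0, 0],
    [1, 0, 0, 0, 0, 0, 0],
    [1, 0, 0, 0, 0, 0, 0],
    [1, 0, 0, 0, 0, 0, 0],
    [1, 0, 0, 0, 0, 0, 0],
    [1, 0, 0, -0.2, 0, 0, 0],
    [1, 0, 0, -0.5, 0, 0, 0],
    [1, 0, 0, -0.8, 0, 0, 0]
  ]
}}

```text
time: 44.85
position: [0.5983, -0.0613, 0.2759]
tool_rot: [0.997, 0.078, -0.002, -0.001]
ft_force: [0.7, 0.2, -1.1]
grip_width: 0.0475
```

Call:
{"api": "step_arm", "payload": {
  "steps": [
    [1, 0, 0, -1, 0, 0, 0],
    [1, 0, 0, -1, 0, 0, 0],
    [1, 0, 0, -1, 0, 0, 0],
    [1, 0, -0.4, -0.7, 0, 0, 0],
    [1, 0, -0.8, 0, 0, 0, 0],
    [1, 0, -1, 0, 0, 0, 0],
    [1, 0, -1, 0, 0, 0, 0],
    [1, 0, -1, 0, 0, 0, 0],
    [1, 0, -1, 0, 0, 0, 0],
    [1, 0, -1, 0, 0, 0, 0]
  ]
}}

```text
time: 45.85
position: [0.5744, 0.0926, 0.3695]
tool_rot: [0.997, 0.078, 0.0, -0.0]
ft_force: [-0.6, 0.3, -2.6]
grip_width: 0.0477
```

```bash
python3 -c "
from h import *
to((.475,.245,.36),(.475,.245,.24))"
```

```text
t 45.85 p [0.5744 0.0926 0.3695] yaw 8.92 z [ 1.e-04  0.e+00 -1.e+00] w 0.0477 F [-0.6  0.3 -2.6]
  to [0.475 0.245 0.36 ] rows(25mm) dx dy dz [-2.98 -6.64  0.38]
  to [0.475 0.245 0.24 ] rows(25mm) dx dy dz [-0.   0.   4.8]
```

Call:
{"api": "step_arm", "payload": {
  "steps": [
    [1, -0.3, -0.8, 0, 0, 0, 0],
    [1, -0.4, -0.9, 0, 0, 0, 0],
    [1, -0.4, -0.9, 0, 0, 0, 0],
    [1, -0.4, -0.9, 0, 0, 0, 0],
    [1, -0.4, -0.9, 0, 0, 0, 0],
    [1, -0.4, -0.9, 0, 0, 0, 0],
    [1, -0.4, -0.8, 0, 0, 0, 0],
    [1, -0.2, -0.5, 0.2, 0, 0, 0],
    [1, -0.1, -0.2, 0.6, 0, 0, 0],
    [1, 0, 0, 0.8, 0, 0, 0]
  ]
}}

```text
time: 46.85
position: [0.4743, 0.2488, 0.3295]
tool_rot: [0.997, 0.079, 0.001, -0.0]
ft_force: [-0.3, 0.2, -3.2]
grip_width: 0.0478
```

Call:
{"api": "step_arm", "payload": {
  "steps": [
    [1, 0, 0, 0.8, 0, 0, 0],
    [1, 0, 0, 0.8, 0, 0, 0],
    [1, 0, 0, 0.6, 0, 0, 0],
    [1, 0, 0, 0.5, 0, 0, 0],
    [1, 0, 0, 0.2, 0, 0, 0],
    [1, 0, 0, 0, 0, 0, 0],
    [1, 0, 0, 0, 0, 0, 0],
    [1, 0, 0, 0, 0, 0, 0],
    [1, 0, 0, 0, 0, 0, 0],
    [1, 0, 0, 0, 0, 0, 0]
  ]
}}

```text
time: 47.85
position: [0.4746, 0.248, 0.2568]
tool_rot: [0.997, 0.078, 0.001, -0.0]
ft_force: [-0.4, -0.3, -2.1]
grip_width: 0.0474
```

```bash
python3 m.py 9;python3 -c "
from h import *
to((.4745,.249,.24))"
```

```text
t 47.85 p [0.4746 0.248  0.2568] yaw 8.93 z [ 1.e-03  3.e-04 -1.e+00] w 0.0474 F [-0.4 -0.3 -2.1]
top
  blue pad 149 uv [173. 322.] xy [0.4758 0.2459] r 0.0258 rms 0.0025 z 0.0062
  red jarmix 525 uv [497. 274.] xy [ 0.5501 -0.3073] r 0.0207 rms 0.0006 z 0.1077
wrist
  blue cap 930 uv [317. 347.] xy [0.4751 0.2445] r 0.0219 rms 0.0012 z 0.1085
  yel cap 18027 uv [316. 160.] xy [0.4648 0.3083] r 0.0232 rms 0.0002 z 0.1063
t 47.95 p [0.4745 0.248  0.2566] yaw 8.93 z [ 5.e-04  1.e-04 -1.e+00] w 0.0479 F [-0.4 -0.  -1.8]
  to [0.4745 0.249  0.24  ] rows(25mm) dx dy dz [ 0.01 -0.04  0.66]
```

View pics/wrist9.png

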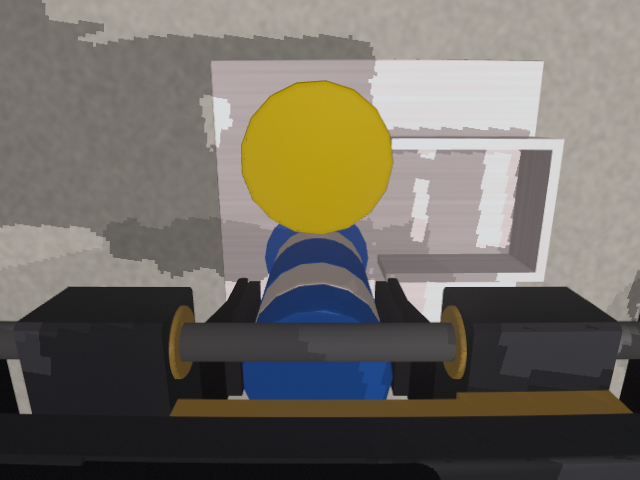

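Call:
{"api": "step_arm", "payload": {
  "steps": [
    [1, 0, -0.02, 0.15, 0, 0, 0],
    [1, 0, 0, 0.15, 0, 0, 0],
    [1, 0, 0, 0.12, 0, 0, 0],
    [1, 0, 0, 0.1, 0, 0, 0],
    [1, 0, 0, 0.06, 0, 0, 0],
    [1, 0, 0, 0.04, 0, 0, 0],
    [1, 0, 0, 0.03, 0, 0, 0],
    [1, 0, 0, 0, 0, 0, 0],
    [1, 0, 0, 0, 0, 0, 0],
    [1, 0, 0, 0, 0, 0, 0]
  ]
}}

```text
time: 48.95
position: [0.4745, 0.2485, 0.2401]
tool_rot: [0.997, 0.078, 0.0, -0.0]
ft_force: [0.6, -0.1, -1.6]
grip_width: 0.0478
```

Call:
{"api": "step_arm", "payload": {
  "steps": [
    [1, 0, 0, 0.03, 0, 0, 0],
    [1, 0, 0, 0.02, 0, 0, 0],
    [1, 0, 0, 0, 0, 0, 0],
    [1, 0, 0, 0, 0, 0, 0],
    [-0.1, 0, 0, 0, 0, 0, 0],
    [-0.2, 0, 0, 0, 0, 0, 0],
    [-0.5, 0, 0, 0, 0, 0, 0],
    [-1, 0, 0, 0, 0, 0, 0],
    [-1, 0, 0, 0, 0, 0, 0],
    [-1, 0, 0, -0.4, 0, 0, 0]
  ]
}}

```text
time: 49.95
position: [0.474, 0.2483, 0.248]
tool_rot: [0.997, 0.078, -0.001, 0.0]
ft_force: [-0.3, -0.7, 1.4]
grip_width: 0.0763
```

Call:
{"api": "step_arm", "payload": {
  "steps": [
    [-1, 0, 0, -1, 0, 0, 0],
    [-1, 0, 0, -1, 0, 0, 0],
    [-1, 0, 0, -1, 0, 0, 0],
    [-1, 0, 0, -1, 0, 0, 0],
    [-1, 0, 0.5, -0.5, 0, 0, 0],
    [-1, 0, 1, 0, 0, 0, 0],
    [-1, 0, 1, 0, 0, 0, 0],
    [-1, 0, 1, 0, 0, 0, 0],
    [-1, 0, 1, 0, 0, 0, 0],
    [-1, 0, 1, 0, 0, 0, 0]
  ]
}}

```text
time: 50.95
position: [0.4955, 0.1109, 0.3611]
tool_rot: [0.997, 0.078, -0.0, 0.0]
ft_force: [-0.1, -0.3, 0.3]
grip_width: 0.087
```

Call:
{"api": "step_arm", "payload": {
  "steps": [
    [-1, 0, 1, 0, 0, 0, 0],
    [-1, 0, 1, 0, 0, 0, 0],
    [-1, 0, 1, 0, 0, 0, 0],
    [-1, 0, 1, 0, 0, 0, 0],
    [-1, 0, 0, 0, 0, 0, 0],
    [-1, 0, 0, 0, 0, 0, 0],
    [-1, 0, 0, 0, 0, 0, 0],
    [-1, 0, 0, 0, 0, 0, 0],
    [-1, 0, 0, 0, 0, 0, 0],
    [-1, 0, 0, 0, 0, 0, 0]
  ]
}}

```text
time: 51.95
position: [0.5111, 0.0145, 0.3613]
tool_rot: [0.997, 0.078, -0.0, -0.0]
ft_force: [0.4, -0.3, 0.5]
grip_width: 0.0874
```

```bash
python3 m.py 10
```

```text
t 51.95 p [0.5111 0.0145 0.3613] yaw 8.99 z [-1.e-04  1.e-04 -1.e+00] w 0.0874 F [ 0.4 -0.3  0.5]
top
  blue cap 667 uv [158. 320.] xy [0.4758 0.2443] r 0.0225 rms 0.0006 z 0.1061
  blue pad 132 uv [173. 322.] xy [0.4756 0.246 ] r 0.0266 rms 0.0015 z 0.006
  yel cap 697 uv [118. 326.] xy [0.4657 0.3087] r 0.023 rms 0.0007 z 0.1061
  yel pad 91 uv [137. 332.] xy [0.4581 0.3091] r 0.0207 rms 0.0027 z 0.0062
  red jarmix 530 uv [497. 274.] xy [ 0.55   -0.3072] r 0.0208 rms 0.0005 z 0.1077
wrist
```

View pics/top10.png

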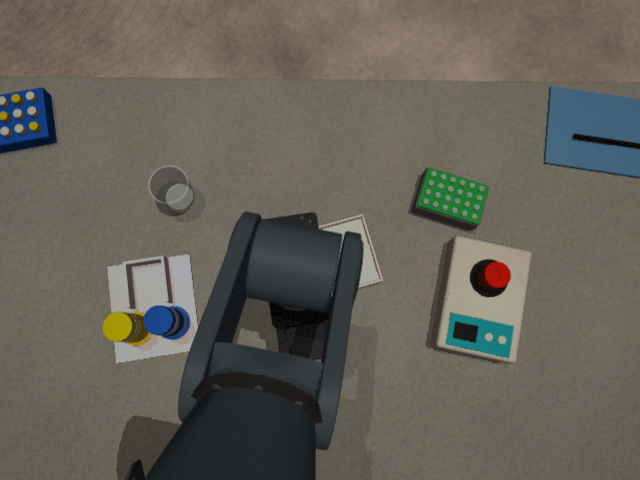

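The yellow bottle (118,326) stands on its pad at left, the blue bottle (158,320) stands on its pad at right, and the jar (497,274) is on the platform. The tip box and beaker have not moved, and the robot is clear, so I am handing in.

```bash
python3 -c "
from rig import robot
print(robot.hand_in())"
```

```text
the job is handed in; nothing more can be done
None
```

I moved both bottles to the side tray, set the jar on the mixer platform, then put each bottle back on the pad of its own cap colour. I handed the job in at about 52 s; no verdict was reported.

Last checks from the top camera, just before hand-in:

| Object | Distance from its target centre (limit 14 mm) |
|---|---|
| Red jar, on mixer platform | about 1.5 mm |
| Blue bottle, on blue pad | about 2 mm |
| Yellow bottle, on yellow pad | about 2 mm |

- **Upright and released:** all three top heights matched upright standing (0.106 m for the caps, 0.108 m for the jar). The gripper was open and clear of everything.
- **Bystanders:** in the picture, the tip box and the beaker were where they started.
- **Camera disagreement:** top and wrist positions differed by 1–4 mm (for example, the platform centre by about 2 mm). The wrist camera gave the yellow bottle about 1 mm off its pad. The wrist camera did not check the jar or the blue bottle after release.

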